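# Lock out the conveyor, then clear the fallen can

### The job

Lock out the conveyor before you reach into it: pull the red isolator handle right out, straight up against its spring, turn it anticlockwise from the green mark to the end of its travel at the red mark, and let it drop fully home there, feeling your way and never wrenching it. Then lift the fallen can from between the guides and lay it in the blue bin without dropping it, and leave the two standing cans and the tape roll as they are.

Things in the scene. Friction and masses are not known exactly. Their poses are not given: they have to be found in the camera images.
- isolator: Rotary isolator lying face up, fixed to the bench: grey box 125 (x) x 95 (y) mm, yellow cover, its face 78 mm above the bench. Origin: on the handle's axis at bench level. +x points to the green RUN mark; the red LOCK mark is about 62 degrees anticlockwise of it. A pin under the handle, 24 mm off the axis, sits in a latch plate inside: a long slot at RUN, a close hole at LOCK.
- handle: Red handle, 80 g: round skirt 60 mm across, 12 mm thick, with a grip bar on top 58 mm long, 13 mm wide, 30 mm high (its top 42 mm above the skirt's underside). Origin: on the axis at the skirt's underside, 79 mm above the bench when down. x runs along the bar to the end with the white pointer, z is up. A spring pulls it down with 5 N at rest and 6.5 to 9 N when pulled right out.
- handle_grip (a point): On the handle's axis, at half the height of the grip bar: 15 mm above the skirt's top, 15 mm below the bar's top, 27 mm above the handle's origin. Axes as the handle's.
- handle_lift (a joint): How far the handle is pulled up, m; 0 = fully home. Unknown until felt, differing from start to start: the pin clears its slot at 5 to 16 mm, and the pull stop comes 1.8 mm beyond that (6.8 to 17.8 mm). Turn only while the pin is clear. The stop gives about 1 mm per 15 N, the end wall at LOCK 1 mm per 14 N, the sides of the slot hardly at all; more than about 15 N is wrenching.
- handle_turn (a joint): Angle of the handle, rad, anticlockwise from above; 0 = pointer on the isolator's +x. Starts at -0.12 to 0.12 with free play. The LOCK hole lies at 0.88 to 1.28; 0.05 past its middle an end wall stops the raised pin (10 N there = 0.24 N m; free turning 0.05). Let go within 0.05 of the hole's middle it drops in by itself; let go short of it, it rests on the plate, raised 5 mm or more.
- conveyor: Bench-top belt conveyor, fixed, along its own y axis, 1.10 m long. Green belt 112 mm wide, its top 85 mm above the bench. Two white side guides along it, 100 mm apart inside, tops 116 mm above the bench; steel brackets outside them reach 120 mm. The motor is on the far side. Origin: middle of the conveyor at bench level.
- can_center (a point): Centre of the fallen can: 54 mm diameter, 82 mm long, red label with a cream band, about 200 g, lying on the belt, its axis across it. This point's x axis runs along the can's axis. The can may roll along the belt if nudged.
- can_a_center (a point): Centre of a standing can with a green label on the belt, 54 mm diameter, 82 mm high. Bystander.
- can_b_center (a point): Centre of a standing can with a blue label on the belt, 54 mm diameter, 82 mm high. Bystander.
- tape_roll: Roll of brown packing tape lying on the bench, 100 mm across, 48 mm high. Origin: centre of its underside. Bystander.
- bin: Shallow open blue bin, fixed, 150 (its x) x 240 (its y) x 62 mm high, walls 4 mm. Origin: centre of its underside. z up; the inner floor is 4 mm above the bench.
Things that resemble listed ones, but are neither listed nor needed, are in the scene too. Leave any yellow look-alike of the part that bears can_center alone.

How it is judged:
On the way:
1. the handle has dropped fully home in the LOCK hole (lift under 3 mm, turned more than 0.75 rad) (value of joint handle_lift below 0.003 m and value of joint handle_turn above 0.75 rad), for 0.3 s.
At the end, for the whole second after the job is handed in: The handle is home in the LOCK hole (lift under 3 mm, turned more than 0.75 rad); the fallen can lies at rest on the floor of the blue bin; the two standing cans and the tape roll are within 20 mm of where they were (all of step 1 and x of can_center in the frame of bin between -0.07 and 0.07 m and y of can_center in the frame of bin between -0.115 and 0.115 m and height (world z) of can_center below 0.05 m and angle between can_center's own x axis and vertical above 1.2 rad and linear speed of fallen_can below 0.05 m/s and distance of each of can_a_center, can_b_center, tape_roll from where it was at the start of the episode below 0.02 m); the robot touches nothing.
It fails at once if the handle is wrenched: its pin or collar is forced against the latch or the pull stop inside the isolator with more than 16 N (contact force between handle and isolator above 16 N).
It fails at once if the fallen can is touched or shifted (15 mm) before the isolator is locked ((contact force between the fingers and fallen_can above 0.5 N or distance of can_center from where it was at the start of the episode above 0.015 m) and not (value of joint handle_lift below 0.003 m and value of joint handle_turn above 0.75 rad)).
It fails at once if the can falls freely at more than 0.8 m/s instead of being laid down (linear speed of fallen_can above 0.8 m/s and contact force between the fingers and fallen_can below 0.1 N).
It fails at once if a standing can or the tape roll is moved by more than 20 mm (distance of any of can_a_center, can_b_center, tape_roll from where it was at the start of the episode above 0.02 m).
It also fails if it takes over 72 s, if anything falls off the work surface, if the arm or the gripper's body presses on something with over 40 N, if the wrist force passes 120 N, or if a joint passes its speed limit or range.

### The arm

A 7-joint arm with a two-finger parallel gripper is mounted at the origin on the work surface. World frame = base frame: x ahead of the robot, y to its left, z up, the work surface at z = 0. Lengths are in m, angles in rad, forces in N, time in s.
With the tool pointing down it reaches from about 0.4 to 0.85 m from the base axis. Payload 4.5 kg.
Tool frame: the origin (TCP) lies on the centre line of the jaws, within the pads' length; the fingertips stand 8 mm ahead of it and the grasp point (between the pads) lies 11 mm behind it; z points along the fingers, y is the direction in which the jaws open and shut (so a half turn about z gives the same grasp; the last joint's range is limited). The gripper opens to 85 mm and grips with 20 to 120 N. Pads are 22 mm wide; open, the fingers measure 114 mm over their backs; the gripper's body (76 mm by 85 mm) begins 54 mm behind the grasp point. The pads swing forward as they close: fully open they stand 13 mm farther back than shut.
Start: joints at [1.371, 0.689, -0.195, 1.565, 0.157, 0.902, -0.215], TCP at [0.145, -0.608, 0.218] pointing down, gripper open.
Joint ranges: [-3.01, 3.01], [-0.46, 2.08], [-1.47, 1.51], [0.13, 2.56], [-1, 4.14], [0.04, 2.09], [-2.66, 2.66]. Speed limits (rad/s): [2.57, 2.57, 3.14, 3.14, 3.14, 3.14, 3.14].

### API

Orientations are given as a rotation vector (axis times angle).
In Python, from plant import sensors, capture, get_calibration, hand_in, spotter gives the robot as it stands.
- The arm moves only by the tool move_arm, never from a script. Its argument "steps" is a list that holds one entry, the list of rows, each a list of 7 numbers: the shift along the tool's x, y, z in cm, then the turn, a rotation vector about the tool's x, y, z in rad, then the finger opening in cm, from 0 to 8.54. A call has 1 to 10 rows; each row shifts and turns the pose as measured when the row begins, along the tool's axes as they then stand; what a row does not reach is not made up. A row lasts 1/10 s, in which the tool goes at most 50 mm and 8.59 degrees, less where a joint would pass 70% of its speed; a pose out of reach is approached as far as the arm can. A call with a gripper value outside its range is refused whole. The fingers move at their own pace and stop on an object; "newtons" is the grip in N (left out, the last holds). Time passes only in rows, so rows that do not move let the fingers close. It gives the time, the measured TCP pose, the force and the opening at its end, in the units of the state.
- sensors.state(): the state, without advancing time (a new reading comes with each control period).
- capture(name): name is "scene" or "top"; returns the picture (480x640x3 uint8, red, green, blue); there is no depth.
- get_calibration(name): a dict with "vfov" (degrees; the focal length in pixels is half the picture's height over the tangent of half this angle, whatever the lens; pixels are square), "cx", "cy" (the principal point, pixels), "dist" ([k1, k2, p1, p2, k3] as OpenCV has them; the pictures are not rectified), "eye" and "orientation" of the camera in the world. Camera axes: x right, y down, z forward; pixel columns grow to the right and rows downward; lengths in m; the calibration is good to about 2 mm. A picture is of the moment at which its call begins. get_calibration takes no time and is no camera call.
- hand_in(): hands the job in, once; it reports no verdict.
Trained networks look in the newest picture that a camera, given by its name, has taken for a name from the list of things; names that differ only in an ending like _2 or _b are one class to them, and where a whole thing is asked for, a point or a joint stands for the part that bears it (a point fixed in the world has none). Each returns a list of dicts, best first, with "confidence" (0 to 1); they miss things now and then, are a little off and sometimes report something else, mostly with a low value. They report only what shows in the picture. A call takes as long as a camera call. They do not tell look-alikes from the thing itself.
- spotter.search_frame(query, camera): "position" ([x, y, z] in m, in world coordinates, good to about 4 mm: the middle of the surface that is visible of it).
- spotter.cut_out(query, camera): "region" (480x640 bool, what is visible of it).
The state is a dict: "time": time; "qpos": joint angles; "joint_velocities": joint speeds; "effort": joint torques, N m; "eef_pos": TCP position; "ee_rot": TCP orientation; "wrist_force": force on the tool from outside, world axes, zero at the start; "wrist_torque": the same for the moment, N m; "width": finger opening in m.
Only numpy, scipy, OpenCV 4.12 (cv2) and the standard library are available. Lean on these libraries where they do the work, as an engineer would, in place of code of your own. Each camera call takes 0.05 s, during which the arm holds its last target.

## Working session

There is one attempt and no reset: what is moved stays moved. The work goes in short steps, Python scripts to look and compute and a tool call to move; the robot and the scene stay as the last step left them, time stands still between calls to the robot, and variables do not carry over. Pictures are saved under pics/ and viewed, and the job is handed in when it is done.

Besides the shell and the picture viewer there is one more tool, called as a command line: name --argument value ..., lists and objects as JSON in quotes. move_arm: Moves the arm, as the interface text tells. Its arguments: {"type":"object","properties":{"steps":{"type":"array","items":{"type":"array","items":{"type":"array","items":{"type":"number"}}}},"newtons":{"type":"number"}},"required":["steps"]}

```bash
mkdir -p pics; ls
python3 - <<'E'
from plant import sensors, capture, get_calibration
import cv2
for n in ("scene","top"):
    im=capture(n); cv2.imwrite(f"pics/{n}0.png",im[:,:,::-1]); print(n,get_calibration(n))
print(sensors.state())
E
```

```text
pics
scene {'vfov': 54.122213393575315, 'cx': 319.18374513796607, 'cy': 240.78696001039646, 'dist': array([-0.12315928,  0.        ,  0.        ,  0.        ,  0.        ]), 'eye': array([1.03230448, 0.46960955, 1.06243782]), 'orientation': array([-0.9560437 , -2.6525167 ,  0.80228953])}
top {'vfov': 57.50019705533495, 'cx': 320.1117026618751, 'cy': 239.39581974013498, 'dist': array([-0.07139993,  0.        ,  0.        ,  0.        ,  0.        ]), 'eye': array([3.66091708e-01, 9.56359894e-04, 1.17642550e+00]), 'orientation': array([-2.11795098,  2.13841048, -0.22886246])}
{'time': 0.1, 'qpos': array([ 1.37081863,  0.68993326, -0.19455027,  1.5662258 ,  0.15725705,
        0.90250386, -0.21509981]), 'joint_velocities': array([-1.68995457e-03, -4.29396272e-03, -2.83066782e-04, -3.57959365e-03,
       -2.53696419e-03,  9.97252100e-05, -6.22721499e-04]), 'effort': array([-2.11994331e-03, -5.40600979e+01, -1.27072725e+00, -1.58986384e+01,
        9.44829080e-03,  4.39933836e-03, -4.13180231e-06]), 'eef_pos': array([ 0.14462668, -0.6074151 ,  0.21744812]), 'ee_rot': array([-3.11849116e+00, -3.66298979e-01,  4.12511078e-04]), 'wrist_force': array([-0.15735968, -1.10175368, -0.53977371]), 'wrist_torque': array([ 0.00278029, -0.02164711, -0.00530179]), 'width': 0.08529797261772065}
```

View pics/scene0.png

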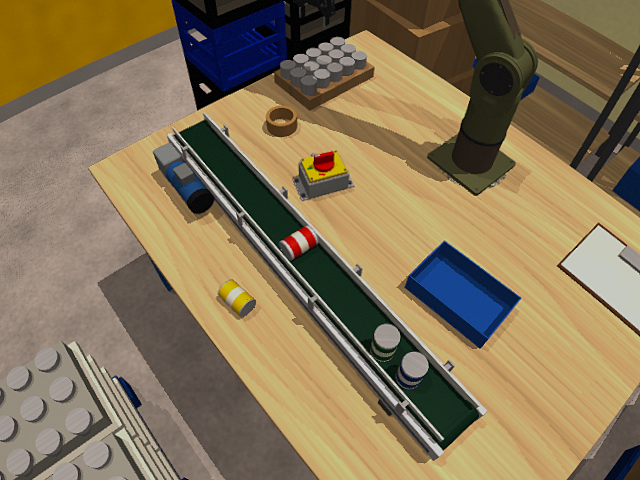

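View pics/top0.png

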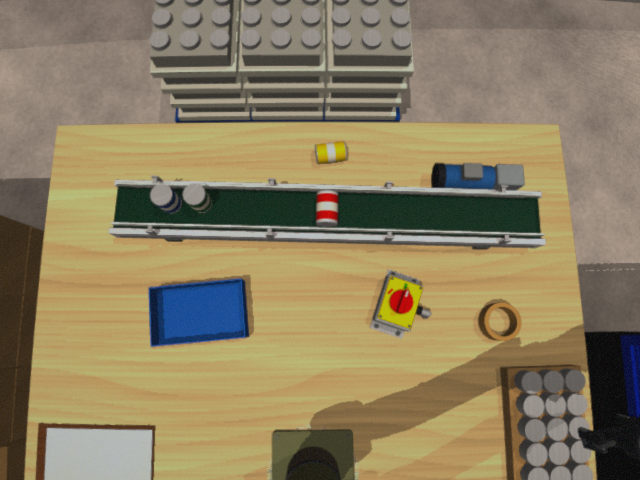

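```bash
cat > h.py <<'E'
import numpy as np, cv2
from scipy.spatial.transform import Rotation as R
from plant import sensors, capture, get_calibration, spotter
def cam(n):
    c=get_calibration(n); f=240/np.tan(np.radians(c['vfov'])/2)
    K=np.array([[f,0,c['cx']],[0,f,c['cy']],[0,0,1.]])
    return K,np.array(c['dist']),np.array(c['eye']),R.from_rotvec(c['orientation']).as_matrix()
def ray(n,px):
    K,d,e,Rm=cam(n)
    u=cv2.undistortPoints(np.array(px,float).reshape(-1,1,2),K,d).reshape(-1,2)
    return e,(Rm@np.c_[u,np.ones(len(u))].T).T
def atz(n,px,z):
    e,r=ray(n,px); return e+r*((z-e[2])/r[:,2])[:,None]
def proj(n,P):
    K,d,e,Rm=cam(n)
    Pc=(np.array(P,float).reshape(-1,3)-e)@Rm
    return cv2.projectPoints(Pc,np.zeros(3),np.zeros(3),K,d)[0].reshape(-1,2)
def crop(n,x0,x1,y0,y1,s,out,im=None):
    im=capture(n) if im is None else im
    cv2.imwrite(out,cv2.resize(im[y0:y1,x0:x1,::-1],None,fx=s,fy=s,interpolation=cv2.INTER_CUBIC)); return im
E
python3 - <<'E'
from h import *
im=crop("top",365,440,262,342,7,"pics/iso_top.png")
crop("scene",285,365,140,205,8,"pics/iso_sc.png")
for q in ("handle","isolator","can_center","bin","tape_roll","can_a_center"):
    for n in ("top","scene"):
        print(q,n,[(np.round(r['position'],4),round(r['confidence'],2)) for r in spotter.search_frame(q,n)])
E
```

```text
handle top [(array([ 0.4174, -0.2218,  0.0912]), 0.69)]
handle scene []
isolator top [(array([ 0.4089, -0.2152,  0.0798]), 0.74)]
isolator scene [(array([ 0.4541, -0.1955,  0.06  ]), 0.66)]
can_center top [(array([ 0.8322, -0.0564,  0.0494]), 0.9), (array([ 0.6512, -0.0393,  0.136 ]), 0.78)]
can_center scene [(array([ 0.8452, -0.0436,  0.0469]), 0.92), (array([ 0.6636, -0.0294,  0.1346]), 0.68)]
bin top [(array([0.404 , 0.3   , 0.0062]), 0.81)]
bin scene [(array([ 0.455 , -0.1974,  0.0545]), 0.68), (array([0.3929, 0.2885, 0.0047]), 0.58)]
tape_roll top [(array([ 0.3648, -0.4997,  0.0493]), 0.86), (array([ 0.4208, -0.2175,  0.0901]), 0.47)]
tape_roll scene [(array([ 0.375 , -0.4858,  0.037 ]), 0.78), (array([ 0.4288, -0.2112,  0.0985]), 0.74), (array([ 0.6667, -0.0258,  0.1352]), 0.17)]
can_a_center top [(array([0.6662, 0.2703, 0.1689]), 0.79)]
can_a_center scene [(array([0.6936, 0.2836, 0.1618]), 0.9)]
```

View pics/iso_top.png

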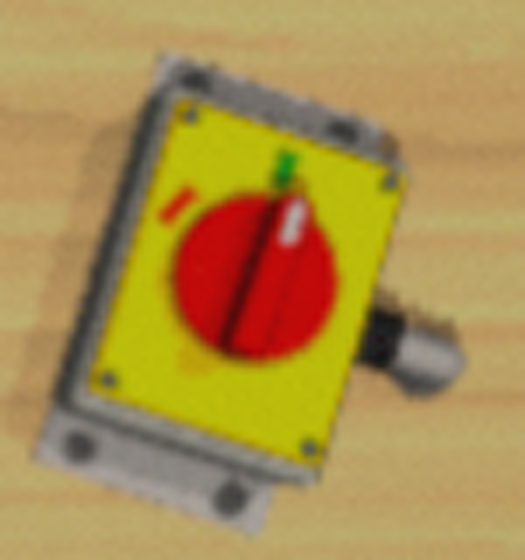

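View pics/iso_sc.png

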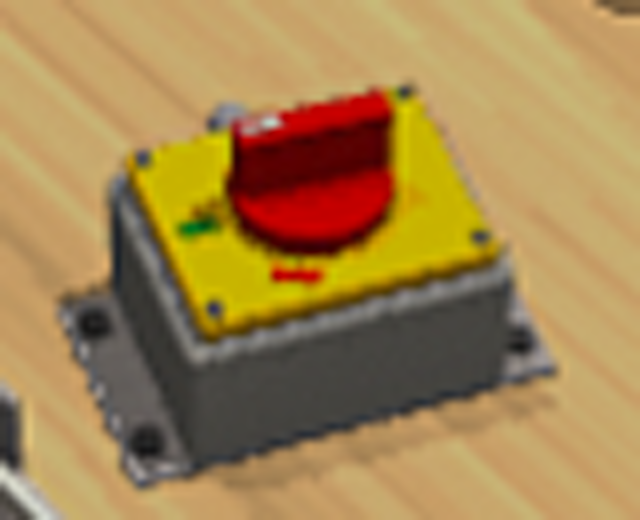

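Run:
```python
from h import *
def tp(pts): return [((u+.5)/7-.5+365,(v+.5)/7-.5+262) for u,v in pts]
def sp(pts): return [((u+.5)/8-.5+285,(v+.5)/8-.5+140) for u,v in pts]
S=atz("top",tp([(190,115),(390,182),(108,380),(310,447)]),.079)[:,:2]
print("screws top",S, S.mean(0)); 
S2=atz("scene",sp([(143,158),(214,308),(405,92),(480,237)]),.079)[:,:2]  # order: UR?, 
print("screws scene",S2,S2.mean(0))
print('yaw top',[np.degrees(np.arctan2(*(d[::-1]))) for d in (S[0]-S[2],S[1]-S[3])])
print('yaw sc',[np.degrees(np.arctan2(*(d[::-1]))) for d in (S2[0]-S2[2],S2[1]-S2[3])])
print('marks top',atz("top",tp([(287,168),(178,205)]),.078)[:,:2])
print('marks sc',atz("scene",sp([(197,229),(298,275)]),.078)[:,:2])
print('skirt top',atz("top",tp([(255,278),(172,278),(338,278),(255,360)]),.091)[:,:2])
print('bar top sc',atz("scene",sp([(235,125),(388,95),(237,137),(388,110),(262,125)]),.121)[:,:2])
print('bar top top',atz("top",tp([(280,198),(306,203),(237,355),(262,362),(293,222)]),.121)[:,:2])
im=capture("top"); hsv=cv2.cvtColor(im,cv2.COLOR_RGB2HSV)
m=((hsv[...,0]<8)|(hsv[...,0]>172))&(hsv[...,1]>150)&(hsv[...,2]>60)
m[:, :365]=0;m[:,440:]=0;m[:262]=0;m[342:]=0
n,l,st,c=cv2.connectedComponentsWithStats(m.astype(np.uint8)); print(st[1:],c[1:])
st_=sensors.state(); Rm=R.from_rotvec(st_['ee_rot']).as_matrix(); print(Rm)
```

```text
screws top [[ 0.48120268 -0.20220881]
 [ 0.45609718 -0.27393768]
 [ 0.38709014 -0.16908352]
 [ 0.3624484  -0.24041381]] [ 0.4217096  -0.22141096]
screws scene [[ 0.4561933  -0.27675323]
 [ 0.48179914 -0.20528525]
 [ 0.36169071 -0.24233642]
 [ 0.38794947 -0.17177878]] [ 0.42190816 -0.22403842]
yaw top [np.float64(-19.390812292643073), np.float64(-19.696069887331983)]
yaw sc [np.float64(-20.011075798661974), np.float64(-19.647722957556844)]
marks top [[ 0.46172101 -0.23686588]
 [ 0.44891798 -0.19672488]]
marks sc [[ 0.46237445 -0.23851081]
 [ 0.44874313 -0.19926055]]
skirt top [[ 0.42178664 -0.2208247 ]
 [ 0.42219853 -0.19123044]
 [ 0.4213569  -0.25051283]
 [ 0.39304809 -0.21958108]]
bar top sc [[ 0.44639636 -0.23701012]
 [ 0.39588954 -0.21456204]
 [ 0.44950448 -0.23215202]
 [ 0.40064112 -0.20906902]
 [ 0.43916562 -0.23111269]]
bar top top [[ 0.44763093 -0.22463003]
 [ 0.44578386 -0.2336317 ]
 [ 0.39409508 -0.20733745]
 [ 0.39158704 -0.21587606]
 [ 0.43929208 -0.22878585]]
[[389 290   3   3   3]
 [390 290  23  23 395]] [[390.         291.        ]
 [400.79493671 301.53670886]]
[[ 9.72782843e-01  2.31718665e-01  2.65042591e-05]
 [ 2.31718667e-01 -9.72782836e-01 -1.13826804e-04]
 [-5.92906872e-07  1.16870294e-04 -9.99999993e-01]]
```

Candidates: the fallen red can with a cream band on the belt is at top (327,208) and scene (299,242). The yellow look-alike off the belt is at top (331,152) and scene (237,297). The standing cans are at top (165,197) and (197,196). I choose the red one between the guides. The handle is at top (401,300), its axis ≈(0.4215,-0.2225) and its bar yaw ≈-21°. The nearest red thing it could be confused with is the small LOCK mark.

```bash
cat >> h.py <<'E'
def delta(pos,yaw=None):
    """tool-frame shift (cm) and tool-z turn (rad) to reach pos with tool x yaw, tool down"""
    s=sensors.state(); Rm=R.from_rotvec(s['ee_rot']).as_matrix()
    d=Rm.T@(np.array(pos)-s['eef_pos'])*100
    print('t',round(s['time'],2),'pos',np.round(s['eef_pos'],4),'yaw',round(np.degrees(np.arctan2(Rm[1,0],Rm[0,0])),2),'F',np.round(s['wrist_force'],2),'T',np.round(s['wrist_torque'],3),'w',round(s['width'],4),'q7',round(s['qpos'][6],3))
    print('shift cm',np.round(d,2))
    if yaw is not None:
        c,sn=np.cos(yaw),np.sin(yaw)
        T=np.array([[c,sn,0],[sn,-c,0],[0,0,-1.]])
        print('turn',np.round(R.from_matrix(Rm.T@T).as_rotvec(),3))
E
python3 - <<'E'
from h import *
crop("scene",270,330,215,265,8,"pics/can_crop.png")
delta([.4215,-.2225,.2],-.37)
E
```

```text
t 0.9 pos [ 0.1448 -0.608   0.2182] yaw 13.4 F [-0.9  -0.03  0.1 ] T [ 0.008 -0.042 -0.002] w 0.0854 q7 -0.215
shift cm [ 35.85 -31.09   1.82]
turn [ 0.    -0.     0.604]
```

View pics/can_crop.png

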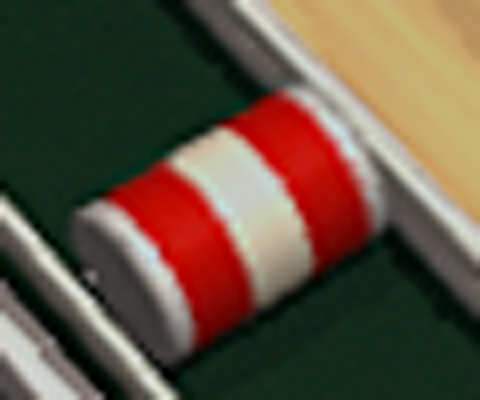

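The crop shows a red-labelled can with a cream band, lying across the belt. That is the right can. Now I move over the handle.

move_arm --steps '[[[3.6, -3.1, 0, 0, 0, 0, 8.5], [3.6, -3.1, 0, 0, 0, 0, 8.5], [3.6, -3.1, 0, 0, 0, 0, 8.5], [3.6, -3.1, 0, 0, 0, 0, 8.5], [3.6, -3.1, 0, 0, 0, 0, 8.5], [3.6, -3.1, 0, 0, 0, 0, 8.5], [3.6, -3.1, 0, 0, 0, 0, 8.5], [3.6, -3.1, 0, 0, 0, 0, 8.5], [3.6, -3.1, 0, 0, 0, 0, 8.5], [0, 0, 0, 0, 0, 0.1, 8.5]]]' --newtons 40

```text
time: 1.9
eef_pos: [0.4067, -0.2537, 0.217]
ee_rot: [3.128, 0.197, 0.01]
wrist_force: [-0.0, 0.6, 0.7]
width: 0.0853
```

```bash
python3 -c "
from h import *
delta([.4215,-.2225,.2],-.37)"
```

```text
t 1.9 pos [ 0.4067 -0.2537  0.217 ] yaw 7.21 F [-0.03  0.58  0.66] T [-0.011  0.02   0.042] w 0.0853 q7 -1.092
shift cm [ 1.85 -2.92  1.69]
turn [ 0.006 -0.008  0.496]
```

move_arm --steps '[[[1.8, -2.9, 0, 0, 0, 0, 8.5], [0, 0, 0, 0.006, -0.008, 0.12, 8.5], [0, 0, 0, 0, 0, 0.13, 8.5], [0, 0, 0, 0, 0, 0.13, 8.5], [0, 0, 0, 0, 0, 0.13, 8.5], [0, 0, 0, 0, 0, 0, 8.5]]]'

```text
time: 2.5
eef_pos: [0.4253, -0.2181, 0.2179]
ee_rot: [3.079, -0.619, 0.004]
wrist_force: [-0.5, -0.7, -0.3]
width: 0.0852
```

```bash
python3 -c "
from h import *
delta([.4215,-.2225,.15],-.37)
crop('top',345,460,242,352,6,'pics/a1.png')
crop('scene',265,385,120,215,6,'pics/a2.png')"
```

```text
t 2.5 pos [ 0.4253 -0.2181  0.2179] yaw -22.75 F [-0.51 -0.71 -0.34] T [ 0.033 -0.055 -0.014] w 0.0852 q7 -1.551
shift cm [-0.2   0.55  6.79]
turn [ 0.001 -0.003 -0.027]
```

View pics/a2.png

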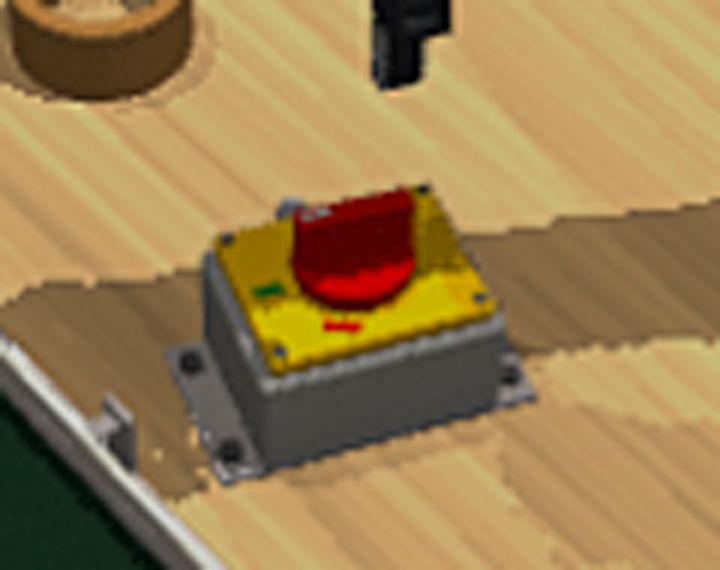

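The scene view shows the fingers well above the handle (crop (355,240)), with the bar still in line with the green mark. I correct the position and go down.

move_arm --steps '[[[-0.2, 0.5, 2, 0, 0, -0.025, 8.5], [0, 0, 3, 0, 0, 0, 8.5], [0, 0, 1.8, 0, 0, 0, 8.5], [0, 0, 0, 0, 0, 0, 8.5]]]'

```text
time: 3.0
eef_pos: [0.4235, -0.2233, 0.1492]
ee_rot: [3.091, -0.557, 0.013]
wrist_force: [-0.0, 0.2, -0.4]
width: 0.0851
```

```bash
python3 -c "
from h import *
delta([.4215,-.2225,.102],-.37)
crop('top',345,460,242,352,6,'pics/b1.png')
crop('scene',265,385,120,215,6,'pics/b2.png')"
```

```text
t 3.0 pos [ 0.4235 -0.2233  0.1492] yaw -20.45 F [-0.03  0.19 -0.36] T [ 0.019  0.047 -0.009] w 0.0851 q7 -1.509
shift cm [-0.25 -0.    4.72]
turn [-0.001 -0.008  0.013]
```

View pics/b2.png

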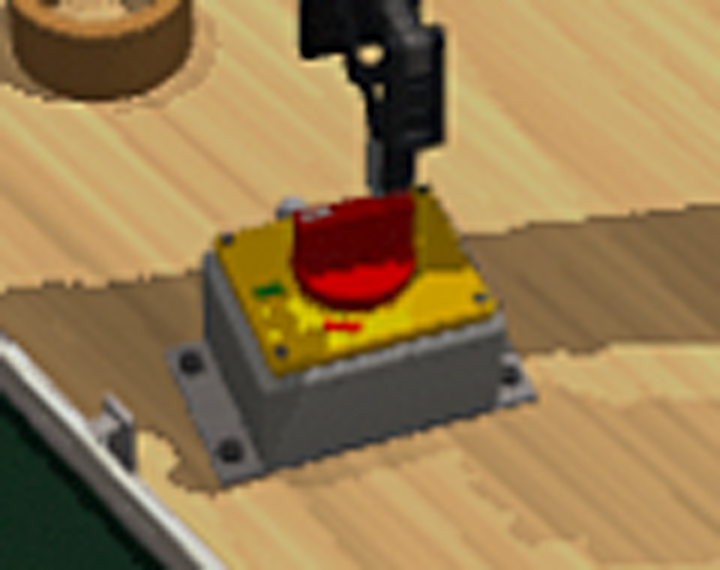

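```bash
python3 -c "
from h import *
im=capture('scene').copy()
s=sensors.state(); Rm=R.from_rotvec(s['ee_rot']).as_matrix()
for p in ([0,.043,-.005],[0,-.043,-.005],[0,0,0]):
    u=proj('scene',s['eef_pos']+Rm@np.array(p))[0]; print(u); cv2.circle(im,tuple(int(x) for x in u),2,(255,0,255),-1)
crop('scene',220,420,40,215,4,'pics/c2.png',im)
im=capture('top'); crop('top',320,480,240,380,5,'pics/c1.png',im)"
```

```text
[317.87827226 134.61378139]
[328.53481284 155.93054858]
[323.04883788 146.39327232]
```

View pics/c2.png

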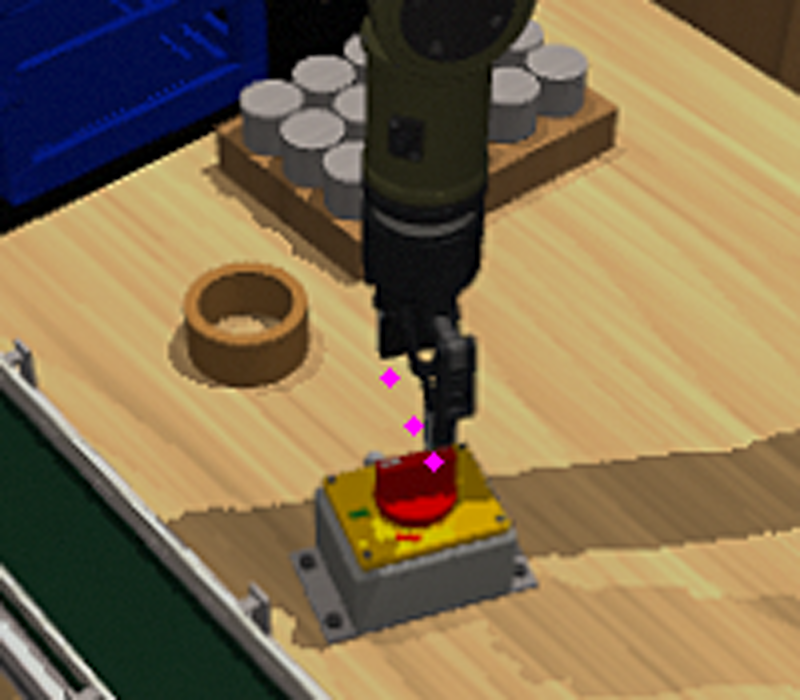

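View pics/c1.png

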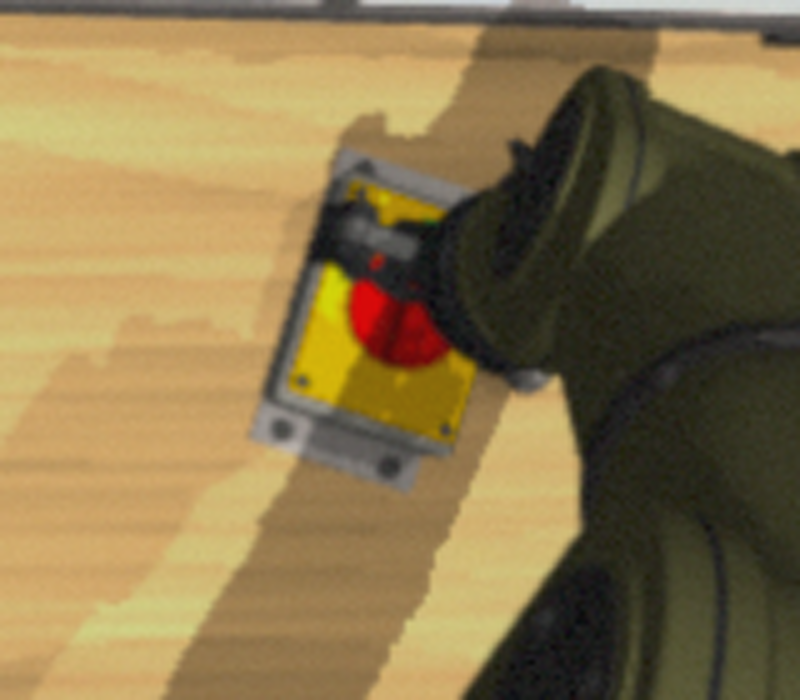

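```bash
python3 -c "
from h import *
s=sensors.state(); Rm=R.from_rotvec(s['ee_rot']).as_matrix()
for p in ([0,.043,-.015],[0,-.043,-.015],[0,0,0],[0,-.05,-.06]):
    u=proj('top',s['eef_pos']+Rm@np.array(p))[0]; print(u,(u-[320,240])*5)
print(cam('top')[3])
print(np.round(proj('top',[[.4215,-.2225,.091],[.4215,-.2225,.2]]),1))"
```

```text
[426.42129498 304.31407364] [532.10647488 321.57036821]
[391.32681742 291.70106665] [356.63408709 258.50533326]
[407.5094529  298.32465417] [437.54726451 291.62327084]
[391.88646314 289.34542822] [359.43231569 246.72714112]
[[-0.01146136 -0.98112418  0.19303879]
 [-0.99975447  0.00758248 -0.02082061]
 [ 0.01896389 -0.19323002 -0.9809702 ]]
[[401.7 301.4]
 [411.5 298.7]]
```

The finger appears where the pose predicts it: top crop (365,245) against (357,258) predicted. The alignment is good, so I descend around the bar.

move_arm --steps '[[[-0.25, 0, 1.5, 0, -0.008, 0.01, 8.5], [0, 0, 1.5, 0, 0, 0, 8.5], [0, 0, 1.2, 0, 0, 0, 6], [0, 0, 0, 0, 0, 0, 5]]]'

```text
time: 3.6
eef_pos: [0.4274, -0.225, 0.1133]
ee_rot: [3.086, -0.572, 0.026]
wrist_force: [0.0, 0.1, 0.4]
width: 0.0585
```

```bash
python3 -c "
from h import *
delta([.4215,-.2225,.102],-.37)
crop('scene',260,380,95,215,6,'pics/d2.png')"
```

```text
t 3.6 pos [ 0.4274 -0.225   0.1133] yaw -21.01 F [0.04 0.08 0.4 ] T [-0.006 -0.013 -0.028] w 0.0585 q7 -1.515
shift cm [-0.66 -0.03  1.12]
turn [ 0.    -0.017  0.003]
```

View pics/d2.png

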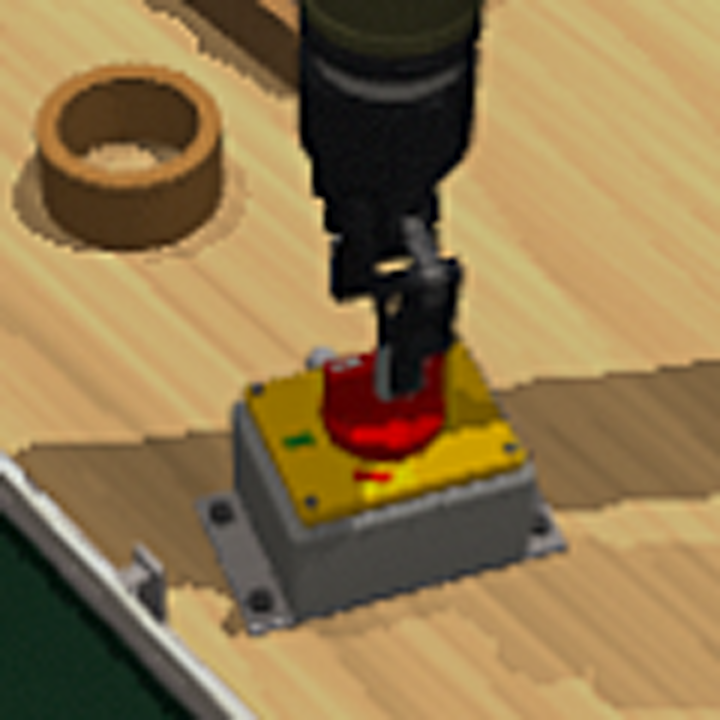

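move_arm --steps '[[[-0.65, 0, 0.3, 0, -0.017, 0, 5], [0, 0, 0.5, 0, 0, 0, 5], [0, 0, 0.3, 0, 0, 0, 5], [0, 0, 0, 0, 0, 0, 5]]]'

```text
time: 4.05
eef_pos: [0.423, -0.2236, 0.1047]
ee_rot: [3.088, -0.572, 0.007]
wrist_force: [-0.0, -0.2, -0.5]
width: 0.0498
```

```bash
python3 -c "
from h import *
delta([.4215,-.2225,.102],-.37)"
```

```text
t 4.05 pos [ 0.423  -0.2236  0.1047] yaw -20.99 F [-0.   -0.17 -0.54] T [-0.003  0.047 -0.019] w 0.0498 q7 -1.515
shift cm [-0.18 -0.05  0.27]
turn [ 0.    -0.005  0.004]
```

move_arm --steps '[[[-0.2, -0.05, 0.2, 0, -0.005, 0, 4], [0, 0, 0, 0, 0, 0, 2.5], [0, 0, 0, 0, 0, 0, 1.8], [0, 0, 0, 0, 0, 0, 1.8]]]'

```text
time: 4.45
eef_pos: [0.4213, -0.2223, 0.1027]
ee_rot: [3.089, -0.572, -0.001]
wrist_force: [-0.4, -0.4, -0.4]
width: 0.018
```

```bash
python3 -c "
from h import *
delta([.4215,-.2225,.102],-.37)
crop('scene',280,360,125,195,8,'pics/e2.png')"
```

```text
t 4.45 pos [ 0.4213 -0.2223  0.1027] yaw -20.99 F [-0.44 -0.41 -0.39] T [ 0.007  0.024 -0.029] w 0.018 q7 -1.516
shift cm [0.03 0.01 0.07]
turn [0.    0.001 0.004]
```

View pics/e2.png

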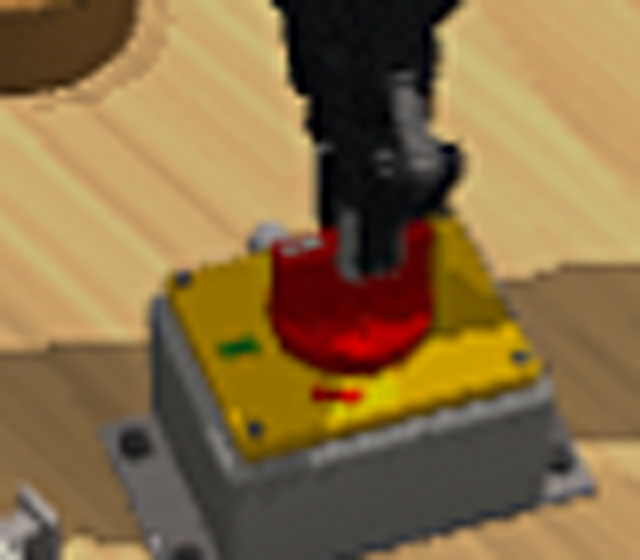

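move_arm --steps '[[[0, 0, 0, 0, 0, 0, 1.5], [0, 0, 0, 0, 0, 0, 1.2], [0, 0, 0, 0, 0, 0, 1.0], [0, 0, 0, 0, 0, 0, 0.9]]]' --newtons 35

```text
time: 4.9
eef_pos: [0.421, -0.2232, 0.1029]
ee_rot: [3.087, -0.574, -0.001]
wrist_force: [-0.1, -0.3, 0.4]
width: 0.0115
```

```bash
python3 -c "
from h import *
delta([.4215,-.2225,.102],-.37)"
```

```text
t 4.9 pos [ 0.421  -0.2232  0.1029] yaw -21.08 F [-0.08 -0.26  0.42] T [-0.085 -0.008 -0.095] w 0.0115 q7 -1.516
shift cm [ 0.02 -0.08  0.09]
turn [0.001 0.    0.002]
```

move_arm --steps '[[[0, 0, -0.1, 0, 0, 0, 0.9], [0, 0, -0.1, 0, 0, 0, 0.9], [0, 0, -0.1, 0, 0, 0, 0.9]]]'

```text
time: 5.2
eef_pos: [0.421, -0.2232, 0.1051]
ee_rot: [3.087, -0.574, -0.002]
wrist_force: [0.4, -1.6, -6.6]
width: 0.0111
```

```bash
python3 -c "
from h import *
delta([.4210,-.2230,.1029],-.368)"
```

```text
t 5.2 pos [ 0.421  -0.2232  0.1051] yaw -21.07 F [ 0.4  -1.62 -6.6 ] T [-0.292 -0.173  0.002] w 0.0111 q7 -1.516
shift cm [-0.01 -0.02  0.22]
turn [0.001 0.001 0.   ]
```

move_arm --steps '[[[0, 0, -0.1, 0, 0, 0, 0.9], [0, 0, -0.1, 0, 0, 0, 0.9], [0, 0, -0.1, 0, 0, 0, 0.9]]]'

```text
time: 5.5
eef_pos: [0.421, -0.2231, 0.1079]
ee_rot: [3.088, -0.574, -0.002]
wrist_force: [0.7, -1.4, -5.4]
width: 0.0119
```

```bash
python3 -c "
from h import *
delta([.4210,-.2230,.1029],-.368)"
```

```text
t 5.5 pos [ 0.421  -0.2231  0.1079] yaw -21.07 F [ 0.71 -1.36 -5.44] T [-0.319 -0.173 -0.035] w 0.0119 q7 -1.516
shift cm [-0.01 -0.01  0.5 ]
turn [0.001 0.001 0.   ]
```

move_arm --steps '[[[0, 0, -0.05, 0, 0, 0, 0.9], [0, 0, -0.05, 0, 0, 0, 0.9]]]'

```text
time: 5.7
eef_pos: [0.421, -0.2232, 0.109]
ee_rot: [3.088, -0.574, -0.002]
wrist_force: [0.3, -2.2, -6.6]
width: 0.0119
```

move_arm --steps '[[[0, 0, -0.04, 0, 0, 0, 0.9], [0, 0, -0.04, 0, 0, 0, 0.9]]]'

```text
time: 5.9
eef_pos: [0.421, -0.2231, 0.1098]
ee_rot: [3.088, -0.574, -0.002]
wrist_force: [0.4, -1.5, -7.6]
width: 0.0116
```

move_arm --steps '[[[0, 0, -0.04, 0, 0, 0, 0.9], [0, 0, 0, 0, 0, 0, 0.9]]]'

```text
time: 6.1
eef_pos: [0.421, -0.2232, 0.1103]
ee_rot: [3.088, -0.574, -0.002]
wrist_force: [0.2, -1.4, -6.6]
width: 0.0116
```

move_arm --steps '[[[0, 0, -0.04, 0, 0, 0, 0.9], [0, 0, -0.04, 0, 0, 0, 0.9]]]'

```text
time: 6.3
eef_pos: [0.421, -0.2232, 0.111]
ee_rot: [3.088, -0.574, -0.002]
wrist_force: [1.2, -1.4, -8.4]
width: 0.0118
```

```bash
python3 -c "
from h import *
for i in range(6):
    capture('scene'); s=sensors.state(); print(np.round(s['wrist_force'],1), np.round(s['eef_pos'],4), np.round(s['wrist_torque'],3))"
```

```text
[ 0.6 -0.3 -7.1] [ 0.421  -0.2232  0.1111] [-0.314 -0.173 -0.013]
[ 0.5 -2.1 -7.2] [ 0.421  -0.2231  0.1111] [-0.319 -0.142 -0.034]
[ 1.  -1.7 -7.5] [ 0.421  -0.2232  0.111 ] [-0.326 -0.144 -0.036]
[ 0.8 -2.1 -7.6] [ 0.421  -0.2232  0.111 ] [-0.292 -0.174 -0.072]
[ 1.5 -1.7 -7.2] [ 0.421  -0.2232  0.111 ] [-0.33  -0.175 -0.032]
[ 1.  -1.7 -6.5] [ 0.421  -0.2231  0.111 ] [-0.299 -0.187 -0.044]
```

move_arm --steps '[[[0, 0, -0.04, 0, 0, 0, 0.9], [0, 0, -0.04, 0, 0, 0, 0.9]]]'

```text
time: 6.8
eef_pos: [0.421, -0.2232, 0.1118]
ee_rot: [3.088, -0.574, -0.002]
wrist_force: [0.2, -1.7, -6.6]
width: 0.0115
```

move_arm --steps '[[[0, 0, -0.04, 0, 0, 0, 0.9], [0, 0, -0.04, 0, 0, 0, 0.9]]]'

```text
time: 7.0
eef_pos: [0.421, -0.2232, 0.1126]
ee_rot: [3.088, -0.574, -0.003]
wrist_force: [0.4, -2.2, -6.2]
width: 0.0115
```

move_arm --steps '[[[0, 0, -0.04, 0, 0, 0, 0.9], [0, 0, -0.04, 0, 0, 0, 0.9]]]'

```text
time: 7.2
eef_pos: [0.421, -0.2232, 0.1135]
ee_rot: [3.088, -0.574, -0.003]
wrist_force: [0.5, -0.6, -6.6]
width: 0.0117
```

move_arm --steps '[[[0, 0, -0.04, 0, 0, 0, 0.9], [0, 0, -0.04, 0, 0, 0, 0.9]]]'

```text
time: 7.4
eef_pos: [0.421, -0.2232, 0.1144]
ee_rot: [3.088, -0.574, -0.002]
wrist_force: [0.7, -1.1, -8.4]
width: 0.0118
```

```bash
python3 -c "
from h import *
f=[]
for i in range(2):
    im=capture('scene'); f.append(sensors.state()['wrist_force'])
print(np.mean(f,0)); crop('scene',280,360,125,195,8,'pics/f2.png',im)"
```

```text
[ 0.55590525 -1.19374549 -7.1502425 ]
```

View pics/f2.png

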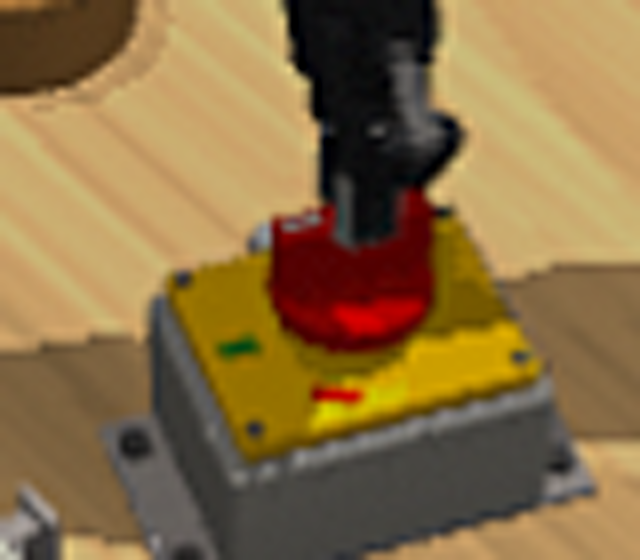

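The handle rises with the fingers: there is now a gap under the skirt at crop (350,355). I keep pulling.

move_arm --steps '[[[0, 0, -0.04, 0, 0, 0, 0.9], [0, 0, -0.04, 0, 0, 0, 0.9]]]'

```text
time: 7.7
eef_pos: [0.421, -0.2232, 0.1151]
ee_rot: [3.088, -0.574, -0.003]
wrist_force: [0.8, -2.2, -7.6]
width: 0.0115
```

move_arm --steps '[[[0, 0, -0.04, 0, 0, 0, 0.9], [0, 0, -0.04, 0, 0, 0, 0.9]]]'

```text
time: 7.9
eef_pos: [0.421, -0.2232, 0.116]
ee_rot: [3.088, -0.574, -0.003]
wrist_force: [0.6, -1.7, -8.9]
width: 0.0111
```

move_arm --steps '[[[0, 0, -0.04, 0, 0, 0, 0.9], [0, 0, 0, 0, 0, 0, 0.9]]]'

```text
time: 8.1
eef_pos: [0.421, -0.2231, 0.1164]
ee_rot: [3.088, -0.574, -0.003]
wrist_force: [1.1, -1.1, -7.7]
width: 0.0117
```

move_arm --steps '[[[0, 0, -0.04, 0, 0, 0, 0.9], [0, 0, -0.04, 0, 0, 0, 0.9]]]'

```text
time: 8.3
eef_pos: [0.421, -0.2231, 0.1172]
ee_rot: [3.088, -0.574, -0.003]
wrist_force: [0.3, -1.3, -7.8]
width: 0.0115
```

move_arm --steps '[[[0, 0, -0.04, 0, 0, 0, 0.9], [0, 0, -0.04, 0, 0, 0, 0.9]]]'

```text
time: 8.5
eef_pos: [0.421, -0.2232, 0.1181]
ee_rot: [3.088, -0.574, -0.003]
wrist_force: [0.5, -2.2, -8.2]
width: 0.0111
```

move_arm --steps '[[[0, 0, -0.04, 0, 0, 0, 0.9], [0, 0, -0.02, 0, 0, 0, 0.9]]]'

```text
time: 8.7
eef_pos: [0.421, -0.2231, 0.1186]
ee_rot: [3.088, -0.574, -0.003]
wrist_force: [0.6, -2.6, -9.9]
width: 0.0117
```

```bash
python3 -c "
from h import *
f=[]
for i in range(4):
    im=capture('scene'); f.append(sensors.state()['wrist_force'])
print(np.mean(f,0),sensors.state()['eef_pos'])"
```

```text
[  1.5462416   -2.05762056 -10.99100681] [ 0.42097858 -0.22315812  0.11857536]
```

move_arm --steps '[[[0, 0, -0.02, 0, 0, 0, 0.9], [0, 0, 0, 0, 0, 0, 0.9]]]'

```text
time: 9.1
eef_pos: [0.421, -0.2232, 0.1186]
ee_rot: [3.088, -0.574, -0.003]
wrist_force: [0.9, -1.6, -11.1]
width: 0.0112
```

```bash
python3 -c "
from h import *
f=[]
for i in range(3):
    im=capture('scene'); f.append(sensors.state()['wrist_force'])
print(np.mean(f,0),sensors.state()['eef_pos'])"
```

```text
[  1.65041145  -1.99651634 -11.02804679] [ 0.42097284 -0.22312607  0.11861784]
```

The pull stop is felt at z≈0.1185 (lift ≈15.5 mm), so the pin is clear from about 0.1167. I back off to the middle and begin to turn.

move_arm --steps '[[[0, 0, 0.07, 0, 0, 0, 0.9], [0, 0, 0, 0, 0, 0, 0.9]]]'

```text
time: 9.45
eef_pos: [0.421, -0.2232, 0.1181]
ee_rot: [3.088, -0.574, -0.003]
wrist_force: [1.0, -2.0, -8.5]
width: 0.0114
```

```bash
python3 -c "
from h import *
delta([.4210,-.2232,.1178])"
```

```text
t 9.45 pos [ 0.421  -0.2232  0.1181] yaw -21.07 F [ 1.04 -2.   -8.52] T [-0.341 -0.206 -0.034] w 0.0114 q7 -1.516
shift cm [0.   0.   0.03]
```

move_arm --steps '[[[0, 0, 0.02, 0, 0, -0.04, 0.9], [0, 0, 0, 0, 0, -0.04, 0.9]]]'

```text
time: 9.65
eef_pos: [0.421, -0.2233, 0.1181]
ee_rot: [3.109, -0.442, -0.003]
wrist_force: [0.6, -1.8, -8.5]
width: 0.0115
```

```bash
python3 -c "
from h import *
delta([.4210,-.2232,.1178])"
```

```text
t 9.65 pos [ 0.421  -0.2233  0.1181] yaw -16.18 F [ 0.59 -1.82 -8.49] T [-0.406 -0.244 -0.083] w 0.0115 q7 -1.467
shift cm [ 0.   -0.01  0.03]
```

move_arm --steps '[[[0, 0, 0.03, 0, 0, -0.06, 0.9], [0, 0, 0.02, 0, 0, -0.06, 0.9], [0, 0, 0, 0, 0, -0.06, 0.9]]]'

```text
time: 9.95
eef_pos: [0.4209, -0.2236, 0.1179]
ee_rot: [3.137, -0.141, -0.003]
wrist_force: [1.9, -1.4, -8.4]
width: 0.0112
```

```bash
python3 -c "
from h import *
delta([.4210,-.2232,.1178])"
```

```text
t 9.95 pos [ 0.4209 -0.2236  0.1179] yaw -5.14 F [ 1.95 -1.4  -8.41] T [-0.313 -0.208 -0.106] w 0.0112 q7 -1.354
shift cm [ 0.01 -0.04  0.01]
```

move_arm --steps '[[[0.01, -0.04, 0.01, 0, 0, -0.07, 0.9], [0, 0, 0, 0, 0, -0.07, 0.9], [0, 0, 0, 0, 0, -0.07, 0.9]]]'

```text
time: 10.25
eef_pos: [0.4209, -0.2239, 0.118]
ee_rot: [3.132, 0.211, -0.003]
wrist_force: [1.2, -1.8, -8.3]
width: 0.0118
```

```bash
python3 -c "
from h import *
delta([.4210,-.2232,.1178],.3)"
```

```text
t 10.25 pos [ 0.4209 -0.2239  0.118 ] yaw 7.69 F [ 1.22 -1.77 -8.28] T [-0.281 -0.278 -0.046] w 0.0118 q7 -1.222
shift cm [ 0.02 -0.07  0.02]
turn [ 0.002  0.002 -0.166]
```

move_arm --steps '[[[0.02, -0.05, 0.01, 0, 0, -0.06, 0.9], [0, -0.02, 0, 0, 0, -0.06, 0.9], [0, -0.01, 0, 0, 0, -0.06, 0.9], [0, 0, 0, 0, 0, -0.06, 0.9]]]'

```text
time: 10.65
eef_pos: [0.421, -0.2244, 0.1184]
ee_rot: [3.078, 0.61, -0.003]
wrist_force: [1.1, -0.8, -8.0]
width: 0.0116
```

```bash
python3 -c "
from h import *
delta([.4210,-.2232,.1178],.536)"
```

```text
t 10.65 pos [ 0.421  -0.2244  0.1184] yaw 22.43 F [ 1.14 -0.83 -8.02] T [-0.237 -0.253 -0.072] w 0.0116 q7 -1.069
shift cm [ 0.05 -0.11  0.06]
turn [ 0.003  0.003 -0.144]
```

move_arm --steps '[[[0.03, -0.06, 0.06, 0, 0, -0.04, 0.9], [0, -0.02, 0.01, 0, 0, -0.04, 0.9]]]'

```text
time: 10.85
eef_pos: [0.421, -0.2245, 0.1179]
ee_rot: [3.047, 0.742, -0.003]
wrist_force: [1.8, -2.1, -8.3]
width: 0.0112
```

```bash
python3 -c "
from h import *
delta([.4210,-.2235,.1178],.536)"
```

```text
t 10.85 pos [ 0.421  -0.2245  0.1179] yaw 27.37 F [ 1.78 -2.09 -8.27] T [-0.361 -0.295 -0.076] w 0.0112 q7 -1.018
shift cm [ 0.04 -0.09  0.01]
turn [ 0.005  0.003 -0.058]
```

move_arm --steps '[[[0, 0, 0, 0, 0, -0.02, 0.9], [0, 0, 0, 0, 0, -0.02, 0.9]]]'

```text
time: 11.05
eef_pos: [0.4211, -0.2245, 0.1179]
ee_rot: [3.03, 0.809, -0.003]
wrist_force: [1.3, -1.8, -7.8]
width: 0.0114
```

```bash
python3 -c "
from h import *
delta([.4210,-.2235,.1178],.536)"
```

```text
t 11.05 pos [ 0.4211 -0.2245  0.1179] yaw 29.89 F [ 1.27 -1.79 -7.76] T [-0.394 -0.268 -0.058] w 0.0114 q7 -0.991
shift cm [ 0.04 -0.09  0.01]
turn [ 0.005  0.003 -0.014]
```

move_arm --steps '[[[0, 0, 0, 0, 0, -0.02, 0.9], [0, 0, 0, 0, 0, -0.02, 0.9]]]'

```text
time: 11.25
eef_pos: [0.4211, -0.2246, 0.118]
ee_rot: [3.012, 0.874, -0.003]
wrist_force: [2.5, -1.4, -8.0]
width: 0.0113
```

```bash
python3 -c "
from h import *
delta([.4210,-.2235,.1178],.536)"
```

```text
t 11.25 pos [ 0.4211 -0.2246  0.118 ] yaw 32.37 F [ 2.53 -1.42 -7.98] T [-0.401 -0.329 -0.024] w 0.0113 q7 -0.965
shift cm [ 0.05 -0.09  0.01]
turn [0.005 0.003 0.029]
```

move_arm --steps '[[[0, 0, 0, 0, 0, -0.02, 0.9], [0, 0, 0, 0, 0, -0.02, 0.9]]]'

```text
time: 11.45
eef_pos: [0.4212, -0.2246, 0.1179]
ee_rot: [2.992, 0.939, -0.003]
wrist_force: [0.7, -2.2, -8.6]
width: 0.0116
```

```bash
python3 -c "
from h import *
delta([.4210,-.2235,.1178],.536)"
```

```text
t 11.45 pos [ 0.4212 -0.2246  0.1179] yaw 34.86 F [ 0.75 -2.22 -8.59] T [-0.391 -0.341 -0.044] w 0.0116 q7 -0.938
shift cm [ 0.05 -0.1   0.01]
turn [0.005 0.003 0.072]
```

move_arm --steps '[[[0, 0, 0, 0, 0, -0.02, 0.9], [0, 0, 0, 0, 0, -0.02, 0.9]]]'

```text
time: 11.65
eef_pos: [0.4212, -0.2247, 0.118]
ee_rot: [2.971, 1.004, -0.003]
wrist_force: [1.6, -1.5, -8.2]
width: 0.0112
```

```bash
python3 -c "
from h import *
delta([.4210,-.2235,.1178],.7)"
```

```text
t 11.65 pos [ 0.4212 -0.2247  0.118 ] yaw 37.36 F [ 1.59 -1.5  -8.22] T [-0.414 -0.322 -0.033] w 0.0112 q7 -0.911
shift cm [ 0.06 -0.1   0.02]
turn [ 0.004  0.004 -0.048]
```

move_arm --steps '[[[0, 0, 0.01, 0, 0, -0.02, 0.9], [0, 0, 0, 0, 0, -0.02, 0.9]]]'

```text
time: 11.85
eef_pos: [0.4212, -0.2247, 0.1179]
ee_rot: [2.948, 1.069, -0.004]
wrist_force: [1.4, -2.6, -9.1]
width: 0.0118
```

```bash
python3 -c "
from h import *
delta([.4210,-.2235,.1178],.7)"
```

```text
t 11.85 pos [ 0.4212 -0.2247  0.1179] yaw 39.85 F [ 1.38 -2.61 -9.14] T [-0.418 -0.293 -0.018] w 0.0118 q7 -0.884
shift cm [ 0.06 -0.11  0.01]
turn [ 0.004  0.004 -0.004]
```

move_arm --steps '[[[0, 0, 0, 0, 0, -0.02, 0.9], [0, 0, 0, 0, 0, -0.02, 0.9]]]'

```text
time: 12.05
eef_pos: [0.4212, -0.2248, 0.1179]
ee_rot: [2.924, 1.133, -0.004]
wrist_force: [1.3, -2.4, -7.3]
width: 0.0115
```

```bash
python3 -c "
from h import *
delta([.4210,-.2235,.1178],.7)"
```

```text
t 12.05 pos [ 0.4212 -0.2248  0.1179] yaw 42.35 F [ 1.3  -2.43 -7.34] T [-0.347 -0.345 -0.053] w 0.0115 q7 -0.857
shift cm [ 0.07 -0.11  0.01]
turn [0.004 0.004 0.039]
```

move_arm --steps '[[[0, 0, 0, 0, 0, -0.02, 0.9], [0, 0, 0, 0, 0, -0.02, 0.9]]]'

```text
time: 12.25
eef_pos: [0.4212, -0.2248, 0.1179]
ee_rot: [2.9, 1.195, -0.004]
wrist_force: [2.2, -2.6, -7.1]
width: 0.0114
```

```bash
python3 -c "
from h import *
delta([.4210,-.2235,.1178],.7)
crop('scene',280,360,125,195,8,'pics/g2.png')"
```

```text
t 12.25 pos [ 0.4212 -0.2248  0.1179] yaw 44.78 F [ 2.15 -2.62 -7.14] T [-0.31  -0.356 -0.35 ] w 0.0114 q7 -0.83
shift cm [ 0.08 -0.1   0.01]
turn [0.004 0.004 0.082]
```

View pics/g2.png

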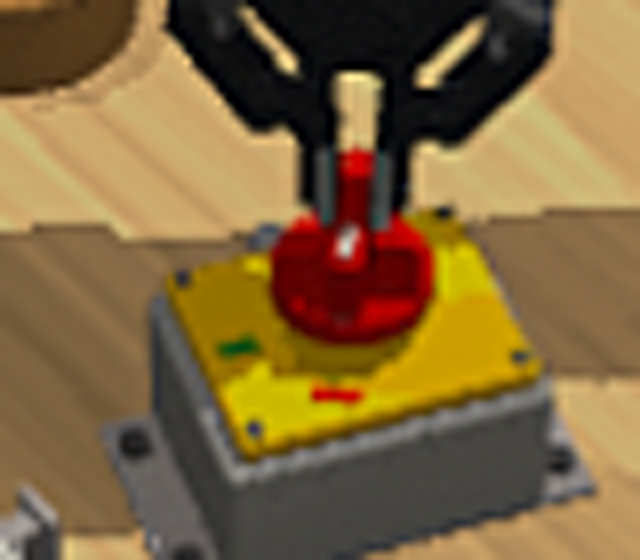

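The torque jumped to -0.35 N m, which is the LOCK end wall at yaw ≈42.7°. I back off at once by about 0.05 rad from the wall, to yaw ≈40°.

move_arm --steps '[[[0, 0, 0, 0, 0, 0.04, 0.9], [0, 0, 0, 0, 0, 0.03, 0.9], [0, 0, 0, 0, 0, 0, 0.9]]]'

```text
time: 12.6
eef_pos: [0.4212, -0.2248, 0.1179]
ee_rot: [2.942, 1.086, -0.003]
wrist_force: [0.9, -1.7, -8.0]
width: 0.0114
```

```bash
python3 -c "
from h import *
delta([.4210,-.2235,.1178],.7)"
```

```text
t 12.6 pos [ 0.4212 -0.2248  0.1179] yaw 40.54 F [ 0.93 -1.72 -8.05] T [-0.439 -0.271  0.036] w 0.0114 q7 -0.876
shift cm [ 0.07 -0.11  0.01]
turn [0.004 0.004 0.008]
```

move_arm --steps '[[[0, 0, 0, 0, 0, 0.01, 0.9], [0, 0, 0.06, 0, 0, 0, 0.9], [0, 0, 0.06, 0, 0, 0, 0.9], [0, 0, 0.06, 0, 0, 0, 0.9]]]'

```text
time: 13.0
eef_pos: [0.4212, -0.2248, 0.1161]
ee_rot: [2.947, 1.072, -0.004]
wrist_force: [2.0, -1.6, -7.0]
width: 0.0113
```

```bash
python3 -c "
from h import *
delta([.4210,-.2235,.1178],.7)"
```

```text
t 13.0 pos [ 0.4212 -0.2248  0.1161] yaw 39.97 F [ 2.05 -1.57 -7.01] T [-0.388 -0.265 -0.007] w 0.0113 q7 -0.885
shift cm [ 0.06 -0.11 -0.17]
turn [ 0.005  0.004 -0.002]
```

move_arm --steps '[[[0, 0, 0.06, 0, 0, 0, 0.9], [0, 0, 0.06, 0, 0, 0, 0.9], [0, 0, 0, 0, 0, 0, 0.9]]]'

```text
time: 13.3
eef_pos: [0.4212, -0.2247, 0.1147]
ee_rot: [2.947, 1.072, -0.004]
wrist_force: [0.9, -2.1, -7.8]
width: 0.0114
```

```bash
python3 -c "
from h import *
delta([.4210,-.2235,.1178],.7)"
```

```text
t 13.3 pos [ 0.4212 -0.2247  0.1147] yaw 39.98 F [ 0.92 -2.09 -7.76] T [-0.401 -0.259  0.01 ] w 0.0114 q7 -0.886
shift cm [ 0.06 -0.11 -0.31]
turn [ 0.005  0.004 -0.002]
```

Still the full spring pull 2 mm below the clear height, so the pin is in the hole. I lower on.

move_arm --steps '[[[0, 0, 0.08, 0, 0, 0, 0.9], [0, 0, 0.08, 0, 0, 0, 0.9], [0, 0, 0.08, 0, 0, 0, 0.9], [0, 0, 0.08, 0, 0, 0, 0.9]]]'

```text
time: 13.7
eef_pos: [0.4212, -0.2248, 0.1114]
ee_rot: [2.947, 1.072, -0.004]
wrist_force: [1.2, -1.6, -6.0]
width: 0.0117
```

```bash
python3 -c "
from h import *
delta([.4210,-.2235,.1178],.7)"
```

```text
t 13.7 pos [ 0.4212 -0.2248  0.1114] yaw 39.98 F [ 1.18 -1.61 -6.02] T [-0.419 -0.245  0.049] w 0.0117 q7 -0.889
shift cm [ 0.06 -0.11 -0.64]
turn [ 0.005  0.004 -0.002]
```

move_arm --steps '[[[0, 0, 0.08, 0, 0, 0, 0.9], [0, 0, 0.08, 0, 0, 0, 0.9], [0, 0, 0.08, 0, 0, 0, 0.9], [0, 0, 0.08, 0, 0, 0, 0.9], [0, 0, 0.08, 0, 0, 0, 0.9], [0, 0, 0.08, 0, 0, 0, 0.9]]]'

```text
time: 14.3
eef_pos: [0.4212, -0.2248, 0.1064]
ee_rot: [2.947, 1.072, -0.004]
wrist_force: [1.0, -2.2, -5.6]
width: 0.0113
```

```bash
python3 -c "
from h import *
delta([.4210,-.2235,.1178],.7)"
```

```text
t 14.3 pos [ 0.4212 -0.2248  0.1064] yaw 39.98 F [ 0.95 -2.2  -5.62] T [-0.281 -0.185 -0.005] w 0.0113 q7 -0.894
shift cm [ 0.06 -0.11 -1.14]
turn [ 0.005  0.004 -0.002]
```

move_arm --steps '[[[0, 0, 0.08, 0, 0, 0, 0.9], [0, 0, 0.08, 0, 0, 0, 0.9], [0, 0, 0.08, 0, 0, 0, 0.9], [0, 0, 0.04, 0, 0, 0, 0.9]]]'

```text
time: 14.7
eef_pos: [0.4212, -0.2248, 0.1034]
ee_rot: [2.947, 1.072, -0.004]
wrist_force: [1.9, -1.5, -6.1]
width: 0.0112
```

```bash
python3 -c "
from h import *
delta([.4210,-.2235,.1178],.7)"
```

```text
t 14.7 pos [ 0.4212 -0.2248  0.1034] yaw 39.98 F [ 1.94 -1.52 -6.14] T [-0.258 -0.15   0.021] w 0.0112 q7 -0.896
shift cm [ 0.06 -0.11 -1.44]
turn [ 0.005  0.004 -0.002]
```

Now I release, wait and look.

move_arm --steps '[[[0, 0, 0, 0, 0, 0, 1.6], [0, 0, 0, 0, 0, 0, 2.5], [0, 0, 0, 0, 0, 0, 4], [0, 0, 0, 0, 0, 0, 4]]]'

```text
time: 15.1
eef_pos: [0.4213, -0.2235, 0.1044]
ee_rot: [2.947, 1.074, -0.003]
wrist_force: [-0.3, 0.5, 0.2]
width: 0.0397
```

```bash
python3 -c "
from h import *
delta([.4210,-.2235,.1178],.7)
crop('scene',280,360,125,195,8,'pics/i2.png')"
```

```text
t 15.1 pos [ 0.4213 -0.2235  0.1044] yaw 40.04 F [-0.32  0.48  0.16] T [ 0.012 -0.014  0.038] w 0.0397 q7 -0.896
shift cm [-0.03 -0.01 -1.34]
turn [ 0.005  0.003 -0.001]
```

View pics/i2.png

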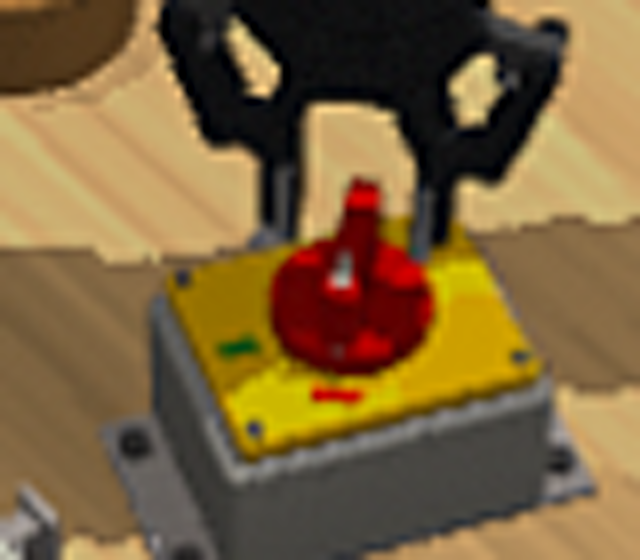

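The skirt's lower edge is back at its initial row (crop (350,372)) with the pointer at the red mark, so the handle is home. I lift clear while measuring the can and the bin.

move_arm --steps '[[[0, 0, -1, 0, 0, 0, 5], [0, 0, -3, 0, 0, 0, 8.5], [0, 0, -4, 0, 0, 0, 8.5], [0, 0, -4, 0, 0, 0, 8.5], [0, 0, -2, 0, 0, 0, 8.5]]]'

```text
time: 15.65
eef_pos: [0.4192, -0.221, 0.2493]
ee_rot: [2.951, 1.078, -0.011]
wrist_force: [0.7, -0.1, -0.5]
width: 0.0851
```

```bash
python3 -c "
from h import *
delta([.6512,-.035,.25],0)
t=cv2.imread('pics/top0.png')[:,:,::-1]; s=cv2.imread('pics/scene0.png')[:,:,::-1]
crop('top',290,365,170,245,8,'pics/can_t.png',t)
crop('scene',265,335,210,270,9,'pics/can_s.png',s)
for n,im in (('top',t),('scene',s)):
    hsv=cv2.cvtColor(np.ascontiguousarray(im),cv2.COLOR_RGB2HSV)
for n in ('top','scene'):
    capture(n)
    for r in spotter.cut_out('can_center',n):
        m=r['region']; ys,xs=np.nonzero(m); print(n,round(r['confidence'],2),xs.mean(),ys.mean(),xs.min(),xs.max(),ys.min(),ys.max())
"
```

```text
t 15.65 pos [ 0.4192 -0.221   0.2493] yaw 40.16 F [ 0.7  -0.14 -0.51] T [-0.081 -0.017  0.002] w 0.0851 q7 -0.757
shift cm [29.73  0.75 -0.27]
turn [0.    0.007 0.701]
top 0.94 331.04021937842776 151.46983546617915 316 346 141 162
top 0.93 327.28998699609883 208.20546163849156 317 338 189 227
top 0.36 346.9448837671369 211.2240413272402 108 545 163 249
scene 0.95 299.13641900121803 241.85383678440925 279 318 225 259
scene 0.69 236.18007202881154 297.45738295318125 218 255 279 316
```

View pics/can_t.png

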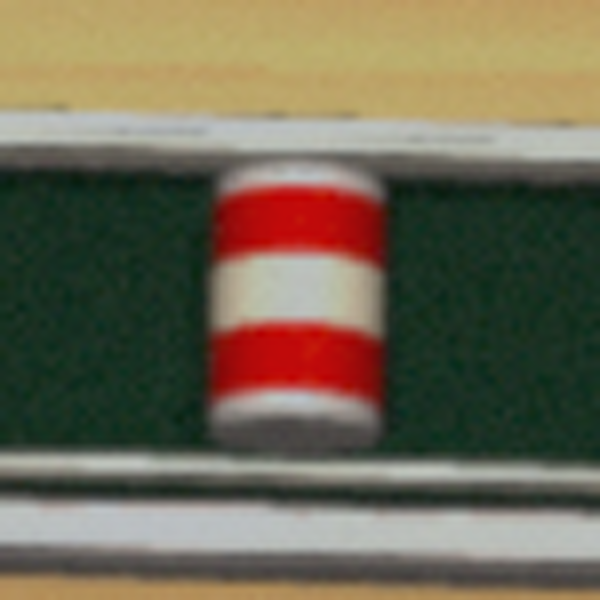

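View pics/can_s.png

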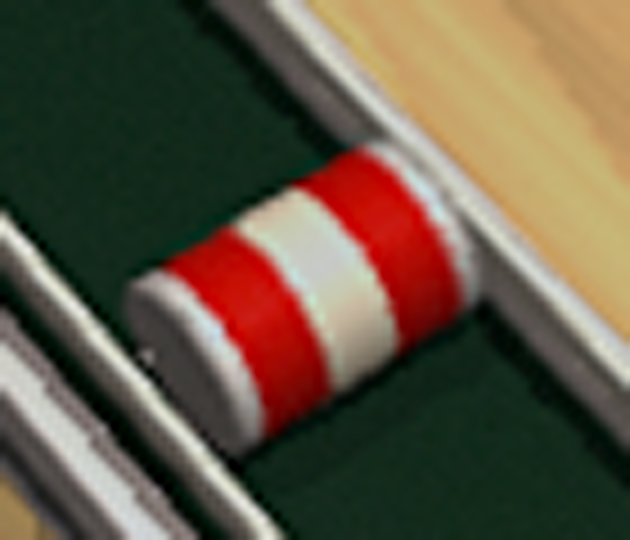

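```bash
python3 - <<'E'
from h import *
from scipy.optimize import minimize
M={}
for n in ('top','scene'):
    capture(n)
    for r in spotter.cut_out('can_center',n):
        ys,xs=np.nonzero(r['region'])
        if abs(xs.mean()-dict(top=327,scene=299)[n])<8 and len(xs)<2000: M[n]=r['region']; break
a=np.linspace(0,2*np.pi,60)
def cyl(x,y,yaw,z=.112):
    P=[]
    for s in (-.041,.041):
        l=np.c_[np.full(60,s),.027*np.cos(a),.027*np.sin(a)]
        P.append(l)
    P=np.vstack(P)@R.from_euler('z',yaw).as_matrix().T
    return P+[x,y,z]
def iou(p,n):
    u=proj(n,cyl(*p)); h=cv2.convexHull(((u+.5)*8).astype(np.int32))
    x0,y0=dict(top=(290,170),scene=(260,205))[n]
    im=np.zeros((640,640),np.uint8); cv2.fillConvexPoly(im,h-np.array([x0*8,y0*8]),1)
    m=cv2.resize(M[n][y0:y0+80,x0:x0+80].astype(np.uint8),None,fx=8,fy=8,interpolation=cv2.INTER_NEAREST)
    return (im&m).sum()/(im|m).sum()
for ns in (['top'],['scene'],['top','scene']):
    f=lambda p:-sum(iou(p,n) for n in ns)
    r=minimize(f,[.655,-.035,0],method='Nelder-Mead',options=dict(initial_simplex=[[.655,-.035,0],[.665,-.035,0],[.655,-.025,0],[.655,-.035,.15]],xatol=1e-4,fatol=1e-5))
    print(ns,np.round(r.x,4),np.round(r.fun,3))
# guides yaw: top picture far guide inner, near guide line
print(np.round(atz('top',[(116,184),(540,195),(111,231),(542,242)],.116),4))
E
python3 - <<'E'
import sys; sys.path.insert(0,'.')
from h import *
t=cv2.imread('pics/top0.png')[:,:,::-1]; s=cv2.imread('pics/scene0.png')[:,:,::-1]
crop('top',140,260,270,355,6,'pics/bin_t.png',t)
crop('scene',395,530,235,355,5,'pics/bin_s.png',s)
E
```

```text
['top'] [ 0.6553 -0.0406 -0.012 ] -0.953
['scene'] [ 0.6549 -0.0421 -0.0392] -0.951
['top', 'scene'] [ 0.6553 -0.0411 -0.0382] -1.884
[[ 0.7231  0.4986  0.116 ]
 [ 0.6879 -0.5945  0.116 ]
 [ 0.6002  0.501   0.116 ]
 [ 0.5637 -0.5855  0.116 ]]
```

View pics/bin_t.png

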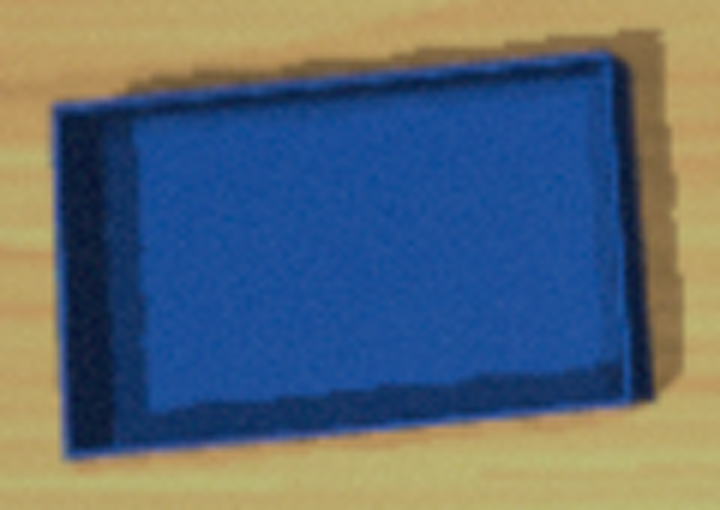

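View pics/bin_s.png

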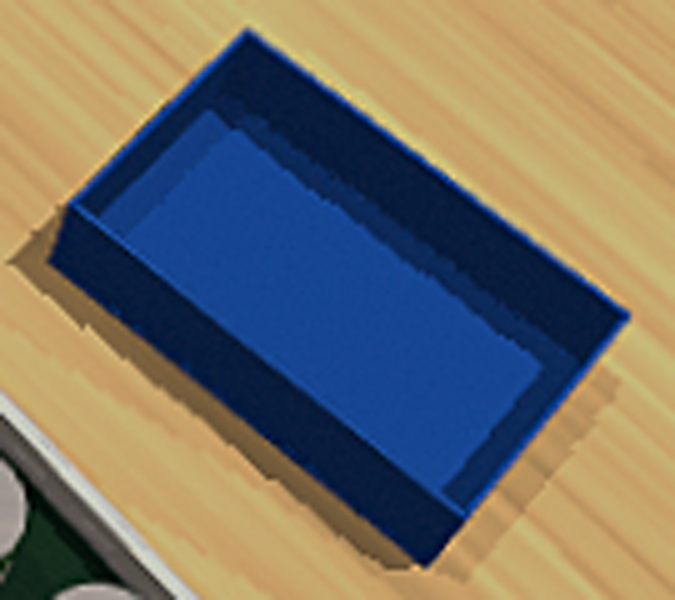

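Run:
```python
from h import *
T=atz('top',[((u+.5)/6-.5+140,(v+.5)/6-.5+270) for u,v in [(55,105),(612,56),(630,402),(67,458)]],.062)
S=atz('scene',[((u+.5)/5-.5+395,(v+.5)/5-.5+235) for u,v in [(72,205),(248,32),(630,317),(465,515)]],.062)
for P in (T,S):
    P=P[:,:2]; print(np.round(P,4),P.mean(0).round(4),[np.linalg.norm(P[i]-P[i-1]).round(3) for i in range(4)])
    for d in (P[0]-P[3],P[1]-P[2],P[0]-P[1],P[3]-P[2]): print(np.degrees(np.arctan2(d[1],d[0])).round(1),end=' ')
    print()
delta([.655,-.041,.2],-.03)
```

```text
[[0.4647 0.4164]
 [0.4842 0.1788]
 [0.3398 0.1685]
 [0.3176 0.4034]] [0.4016 0.2918] [np.float64(0.148), np.float64(0.238), np.float64(0.145), np.float64(0.236)]
5.1 4.1 94.7 95.4 
[[0.4871 0.1808]
 [0.3412 0.1678]
 [0.3193 0.4029]
 [0.4639 0.4147]] [0.4029 0.2916] [np.float64(0.235), np.float64(0.146), np.float64(0.236), np.float64(0.145)]
-84.3 -84.7 5.1 4.7 
t 16.05 pos [ 0.4173 -0.2206  0.2446] yaw 40.16 F [-0.52  1.31  0.21] T [0.006 0.035 0.007] w 0.0853 q7 -0.759
shift cm [29.79  1.65  4.15]
turn [-0.005  0.013  0.731]
```

move_arm --steps '[[[4.5, 0.2, 0, 0, 0, 0.07, 8.5], [4.3, 0.6, 0, 0, 0, 0.07, 8.5], [4.3, 0.9, 0, 0, 0, 0.07, 8.5], [4, 1.2, 0, 0, 0, 0.07, 8.5], [3.8, 1.4, 0, 0, 0, 0.07, 8.5], [3, 1.5, 0, 0, 0, 0.07, 8.5]]]'

```text
time: 16.65
eef_pos: [0.6455, -0.1503, 0.2318]
ee_rot: [-3.108, -0.406, 0.051]
wrist_force: [-0.2, 0.5, 0.1]
width: 0.0849
```

```bash
python3 -c "
from h import *
delta([.655,-.041,.2],-.03)"
```

```text
t 16.65 pos [ 0.6455 -0.1503  0.2318] yaw 14.91 F [-0.17  0.53  0.07] T [-0.018 -0.057 -0.027] w 0.0849 q7 -1.291
shift cm [  3.83 -10.29   3.17]
turn [-0.006  0.033  0.29 ]
```

move_arm --steps '[[[1.3, -3.2, 0, 0, 0.03, 0.1, 8.5], [0.9, -3.3, 0, 0, 0, 0.1, 8.5], [0.5, -3.4, 0, 0, 0, 0.09, 8.5], [0, 0, 0, 0, 0, 0, 8.5], [0, 0, 0, 0, 0, 0, 8.5]]]'

```text
time: 17.15
eef_pos: [0.6599, -0.0434, 0.2219]
ee_rot: [-3.133, 0.065, 0.02]
wrist_force: [-0.8, -0.7, -0.3]
width: 0.085
```

```bash
python3 -c "
from h import *
delta([.655,-.041,.16],-.03)"
```

```text
t 17.15 pos [ 0.6599 -0.0434  0.2219] yaw -2.37 F [-0.84 -0.66 -0.3 ] T [-0.082 -0.006  0.011] w 0.085 q7 -1.692
shift cm [-0.42 -0.17  6.2 ]
turn [-0.008  0.013 -0.011]
```

move_arm --steps '[[[-0.4, -0.2, 2, -0.008, 0.013, 0, 8.5], [0, 0, 2, 0, 0, 0, 8.5], [0, 0, 2, 0, 0, 0, 8.5], [0, 0, 0, 0, 0, 0, 8.5]]]'

```text
time: 17.55
eef_pos: [0.6544, -0.0442, 0.158]
ee_rot: [3.139, -0.064, -0.004]
wrist_force: [0.0, 0.5, 0.3]
width: 0.0848
```

```bash
python3 -c "
from h import *
delta([.655,-.041,.101],-.03)
crop('scene',245,365,170,280,6,'pics/j2.png')
crop('top',290,400,150,250,6,'pics/j1.png')"
```

```text
t 17.55 pos [ 0.6544 -0.0442  0.158 ] yaw -2.32 F [0.01 0.49 0.31] T [ 0.008  0.016 -0.034] w 0.0848 q7 -1.713
shift cm [ 0.06 -0.34  5.7 ]
turn [ 0.002  0.003 -0.01 ]
```

View pics/j2.png

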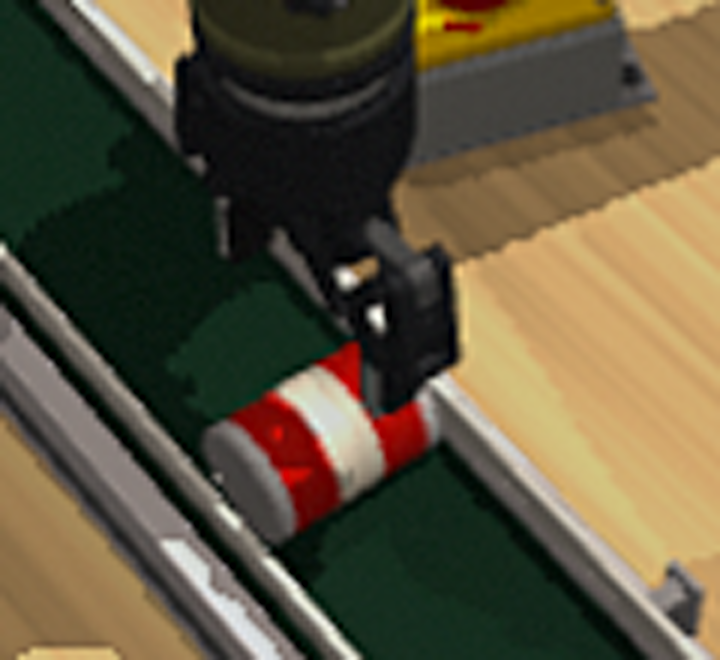

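View pics/j1.png

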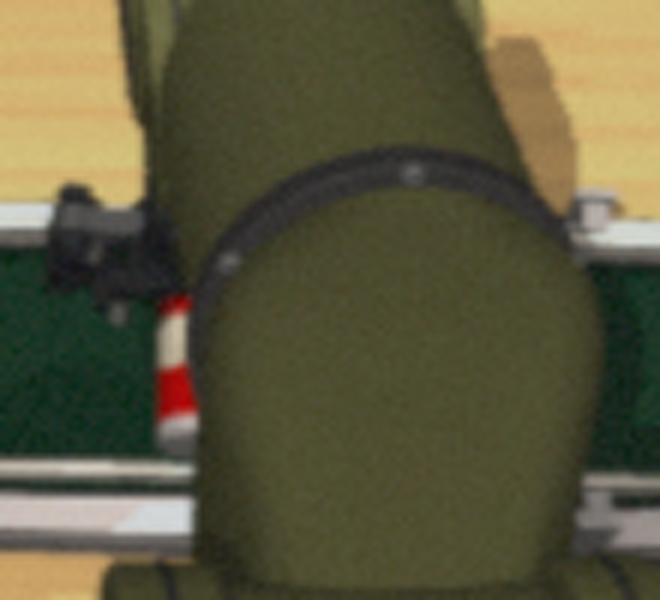

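The fingers straddle the can (near finger at scene crop (395,400)) and the can has not moved. I descend.

move_arm --steps '[[[0, -0.35, 1.2, 0, 0, 0, 8.5], [0, 0, 1.5, 0, 0, 0, 8.5], [0, 0, 1, 0, 0, 0, 8.5], [0, 0, 0, 0, 0, 0, 8.5]]]'

```text
time: 18.05
eef_pos: [0.6592, -0.0417, 0.1237]
ee_rot: [3.139, -0.066, 0.013]
wrist_force: [0.1, -0.4, -0.1]
width: 0.0854
```

```bash
python3 -c "
from h import *
delta([.655,-.041,.101],-.03)"
```

```text
t 18.05 pos [ 0.6592 -0.0417  0.1237] yaw -2.41 F [ 0.13 -0.39 -0.08] T [-0.012  0.045 -0.025] w 0.0854 q7 -1.726
shift cm [-0.44 -0.05  2.26]
turn [ 0.002 -0.008 -0.012]
```

move_arm --steps '[[[-0.4, -0.05, 0.7, 0, -0.008, 0, 8.5], [-0.2, 0, 0.8, 0, 0, 0, 8.5], [0, 0, 0.6, 0, 0, 0, 8.5], [0, 0, 0, 0, 0, 0, 8.5]]]'

```text
time: 18.45
eef_pos: [0.6528, -0.0409, 0.1008]
ee_rot: [3.139, -0.066, -0.001]
wrist_force: [-0.2, 0.6, -0.3]
width: 0.0851
```

```bash
python3 -c "
from h import *
delta([.655,-.041,.101],-.03)"
```

```text
t 18.45 pos [ 0.6528 -0.0409  0.1008] yaw -2.4 F [-0.24  0.59 -0.28] T [ 0.062 -0.008 -0.01 ] w 0.0851 q7 -1.732
shift cm [ 0.22  0.   -0.02]
turn [ 0.002  0.001 -0.012]
```

move_arm --steps '[[[0.2, 0, 0, 0, 0, 0, 7], [0, 0, 0, 0, 0, 0, 6], [0, 0, 0, 0, 0, 0, 5.4], [0, 0, 0, 0, 0, 0, 5], [0, 0, 0, 0, 0, 0, 4.8], [0, 0, 0, 0, 0, 0, 4.8]]]' --newtons 40

```text
time: 19.05
eef_pos: [0.6556, -0.0412, 0.102]
ee_rot: [3.139, -0.066, 0.002]
wrist_force: [0.3, 0.0, -1.4]
width: 0.0497
```

```bash
python3 -c "
from h import *
delta([.655,-.041,.101],-.03)"
```

```text
t 19.05 pos [ 0.6556 -0.0412  0.102 ] yaw -2.42 F [ 0.28  0.01 -1.44] T [-0.019  0.018 -0.032] w 0.0497 q7 -1.731
shift cm [-0.06 -0.01  0.1 ]
turn [ 0.002 -0.001 -0.012]
```

move_arm --steps '[[[0, 0, 0, 0, 0, 0, 4.8], [0, 0, -0.3, 0, 0, 0, 4.8], [0, 0, 0, 0, 0, 0, 4.8]]]'

```text
time: 19.35
eef_pos: [0.6552, -0.0411, 0.1045]
ee_rot: [3.139, -0.066, 0.0]
wrist_force: [0.6, -0.1, -1.7]
width: 0.05
```

```bash
python3 -c "
from h import *
delta([.655,-.041,.101],-.03)
crop('scene',245,365,170,280,6,'pics/k2.png')"
```

```text
t 19.35 pos [ 0.6552 -0.0411  0.1045] yaw -2.41 F [ 0.63 -0.07 -1.7 ] T [ 0.025 -0.042 -0.008] w 0.05 q7 -1.73
shift cm [-0.02 -0.01  0.35]
turn [ 0.002 -0.    -0.012]
```

View pics/k2.png

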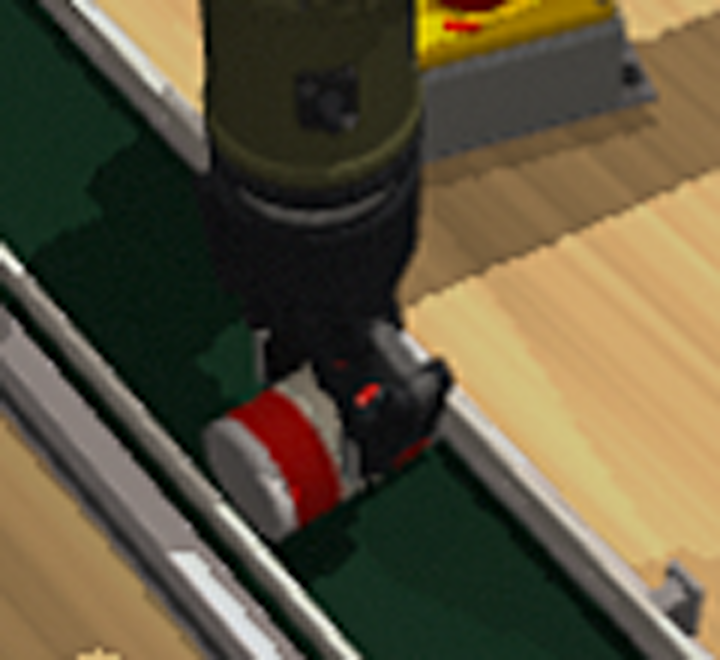

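The can appears held, with Fz ≈ -1.7 N, close to its weight. I lift slowly.

move_arm --steps '[[[0, 0, -0.7, 0, 0, 0, 4.8], [0, 0, -1, 0, 0, 0, 4.8], [0, 0, -1.5, 0, 0, 0, 4.8], [0, 0, -2, 0, 0, 0, 4.8], [0, 0, -2, 0, 0, 0, 4.8], [0, 0, 0, 0, 0, 0, 4.8]]]' --newtons 45

```text
time: 20.0
eef_pos: [0.6548, -0.0408, 0.181]
ee_rot: [3.139, -0.066, -0.001]
wrist_force: [0.9, 0.6, -2.5]
width: 0.0493
```

```bash
python3 -c "
from h import *
delta([.402,.292,.2],.085)
crop('scene',245,365,130,280,5,'pics/l2.png')
crop('top',270,400,150,250,5,'pics/l1.png')"
```

```text
t 20.0 pos [ 0.6548 -0.0408  0.181 ] yaw -2.4 F [ 0.86  0.55 -2.5 ] T [ 0.008 -0.069  0.011] w 0.0493 q7 -1.715
shift cm [-26.65 -32.19  -1.94]
turn [ 0.002  0.001 -0.127]
```

View pics/l2.png

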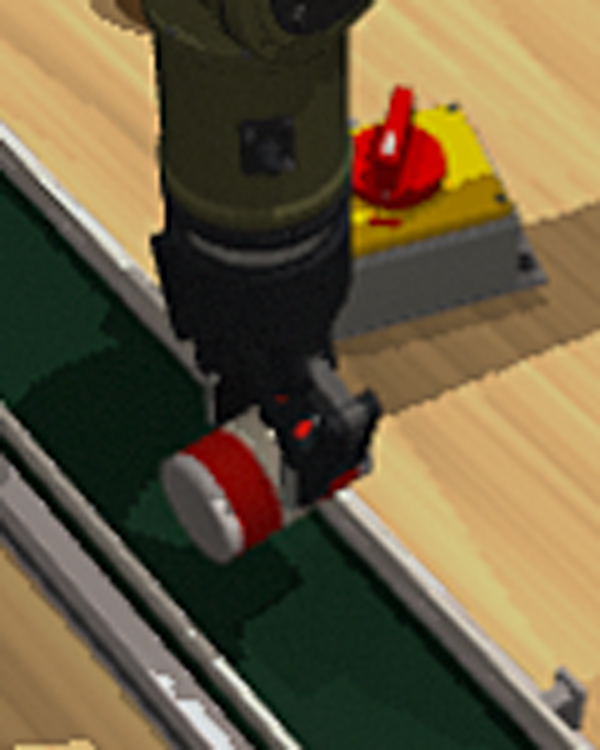

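The can is held level and the handle still sits at LOCK. I raise a little more and carry it to the bin.

move_arm --steps '[[[-1, -1, -1.5, 0, 0, -0.01, 4.8], [-2.5, -3, -0.5, 0, 0, -0.01, 4.8], [-2.8, -3.3, 0, 0, 0, -0.02, 4.8], [-2.8, -3.3, 0, 0, 0, -0.02, 4.8], [-2.8, -3.3, 0, 0, 0, -0.02, 4.8], [-2.8, -3.3, 0, 0, 0, -0.02, 4.8], [-2.8, -3.3, 0, 0, 0, -0.01, 4.8], [-2.8, -3.3, 0, 0, 0, 0, 4.8], [-2, -2.5, 0, 0, 0, 0, 4.8], [0, 0, 0, 0, 0, 0, 4.8]]]'

```text
time: 21.1
eef_pos: [0.4095, 0.2222, 0.1888]
ee_rot: [3.132, 0.11, -0.037]
wrist_force: [0.6, 0.6, -1.3]
width: 0.0498
```

```bash
python3 -c "
from h import *
delta([.402,.292,.15],.085)"
```

```text
t 21.1 pos [0.4095 0.2222 0.1888] yaw 4.01 F [ 0.57  0.57 -1.29] T [ 0.043 -0.083  0.011] w 0.0498 q7 -2.197
shift cm [-0.17 -7.05  3.84]
turn [ 0.007  0.024 -0.015]
```

move_arm --steps '[[[-0.2, -2.5, 0.5, 0.007, 0.024, 0, 4.8], [0, -2.5, 1, 0, 0, -0.01, 4.8], [0, -1.2, 1, 0, 0, 0, 4.8], [0, 0, 0.5, 0, 0, 0, 4.8], [0, 0, 0, 0, 0, 0, 4.8]]]'

```text
time: 21.6
eef_pos: [0.4022, 0.2816, 0.1543]
ee_rot: [3.133, 0.123, -0.005]
wrist_force: [0.1, 0.9, -1.5]
width: 0.0497
```

```bash
python3 -c "
from h import *
delta([.402,.285,.06],.085)
crop('scene',375,545,190,350,4,'pics/m2.png')
crop('top',130,270,260,360,5,'pics/m1.png')"
```

```text
t 21.6 pos [0.4022 0.2816 0.1543] yaw 4.5 F [ 0.12  0.89 -1.49] T [0.    0.035 0.01 ] w 0.0497 q7 -2.308
shift cm [ 0.04 -0.4   9.43]
turn [ 0.006  0.003 -0.007]
```

View pics/m2.png

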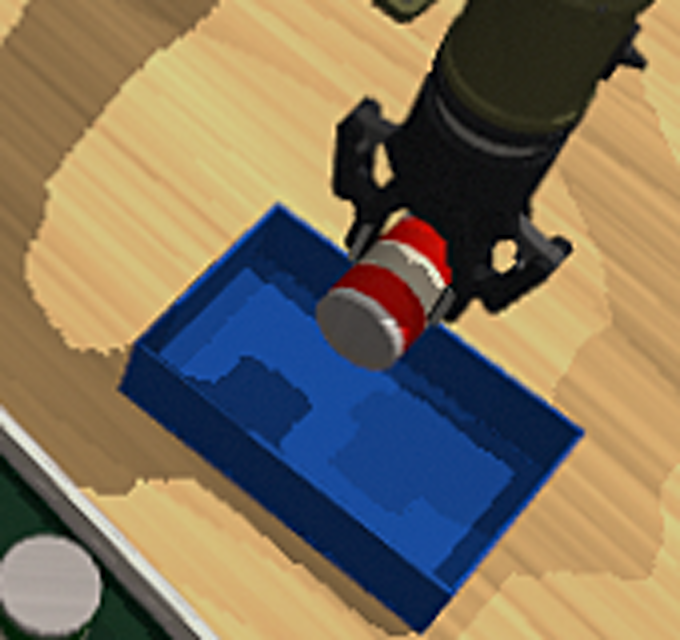

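View pics/m1.png

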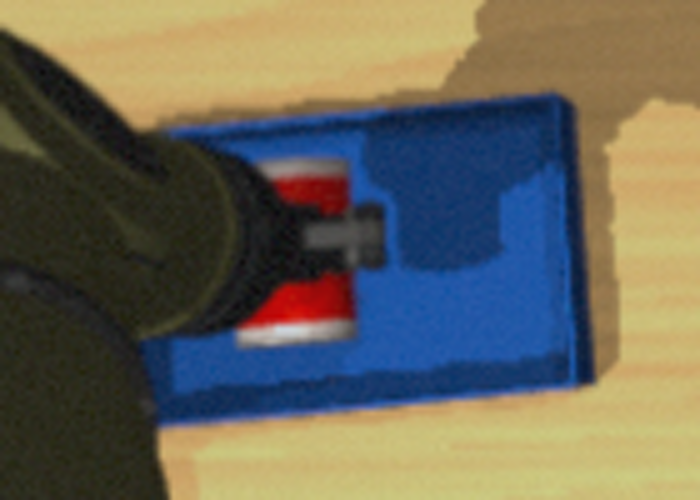

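The can hangs over the middle of the bin, gripped at its middle. I lower it.

move_arm --steps '[[[0, -0.3, 1.5, 0, 0, 0, 4.8], [0, 0, 2, 0, 0, 0, 4.8], [0, 0, 2, 0, 0, 0, 4.8], [0, 0, 2, 0, 0, 0, 4.8], [0, 0, 1.5, 0, 0, 0, 4.8], [0, 0, 1, 0, 0, 0, 4.8], [0, 0, 0, 0, 0, 0, 4.8]]]'

```text
time: 22.4
eef_pos: [0.4095, 0.277, 0.0553]
ee_rot: [3.135, 0.099, 0.01]
wrist_force: [-0.1, -0.7, -3.2]
width: 0.0498
```

```bash
python3 -c "
from h import *
delta([.402,.285,.021],.085)"
```

```text
t 22.4 pos [0.4095 0.277  0.0553] yaw 3.61 F [-0.06 -0.66 -3.22] T [-0.002  0.063  0.009] w 0.0498 q7 -2.337
shift cm [-0.72 -0.86  3.42]
turn [ 0.005 -0.006 -0.022]
```

move_arm --steps '[[[-0.7, 0, 1, 0, -0.006, -0.02, 4.8], [0, 0, 1, 0, 0, 0, 4.8], [0, 0, 0.6, 0, 0, 0, 4.8], [0, 0, 0, 0, 0, 0, 4.8]]]'

```text
time: 22.8
eef_pos: [0.4035, 0.2764, 0.0289]
ee_rot: [3.135, 0.131, 0.004]
wrist_force: [0.5, 0.8, -3.2]
width: 0.0496
```

```bash
python3 -c "
from h import *
delta([.402,.285,.021],.085)"
```

```text
t 22.8 pos [0.4035 0.2764 0.0289] yaw 4.78 F [ 0.49  0.76 -3.24] T [0.027 0.048 0.048] w 0.0496 q7 -2.333
shift cm [-0.08 -0.87  0.79]
turn [ 0.004 -0.002 -0.002]
```

move_arm --steps '[[[0, 0, 0.25, 0, 0, 0, 4.8], [0, 0, 0.25, 0, 0, 0, 4.8], [0, 0, 0.15, 0, 0, 0, 4.8]]]'

```text
time: 23.1
eef_pos: [0.404, 0.2769, 0.0224]
ee_rot: [3.136, 0.131, 0.005]
wrist_force: [-0.3, -0.5, -2.6]
width: 0.0496
```

```bash
python3 -c "
from h import *
delta([.402,.285,.021],.085)"
```

```text
t 23.1 pos [0.404  0.2769 0.0224] yaw 4.79 F [-0.3  -0.51 -2.63] T [-0.037 -0.04   0.002] w 0.0496 q7 -2.334
shift cm [-0.13 -0.82  0.14]
turn [ 0.003 -0.003 -0.001]
```

move_arm --steps '[[[0, 0, 0.1, 0, 0, 0, 4.8], [0, 0, 0.1, 0, 0, 0, 4.8]]]'

```text
time: 23.3
eef_pos: [0.4042, 0.2771, 0.0208]
ee_rot: [3.137, 0.131, 0.006]
wrist_force: [-2.6, -0.6, 13.8]
width: 0.0492
```

Touchdown: Fz rose to +13.8 N at z 0.0208. I ease back and open gently.

move_arm --steps '[[[0, 0, -0.08, 0, 0, 0, 4.9], [0, 0, 0, 0, 0, 0, 5.1], [0, 0, 0, 0, 0, 0, 5.3], [0, 0, 0, 0, 0, 0, 5.5], [0, 0, 0, 0, 0, 0, 6], [0, 0, 0, 0, 0, 0, 7], [0, 0, 0, 0, 0, 0, 8]]]'

```text
time: 24.0
eef_pos: [0.405, 0.2777, 0.0224]
ee_rot: [3.138, 0.131, 0.009]
wrist_force: [-0.1, 0.7, 1.2]
width: 0.0797
```

```bash
python3 -c "
from h import *
delta([.402,.285,.021],.085)
crop('scene',375,545,190,350,4,'pics/n2.png')
crop('top',130,270,260,360,5,'pics/n1.png')"
```

```text
t 24.0 pos [0.405  0.2777 0.0224] yaw 4.78 F [-0.08  0.71  1.16] T [ 0.018 -0.009  0.013] w 0.0797 q7 -2.334
shift cm [-0.24 -0.76  0.13]
turn [ 0.001 -0.006 -0.002]
```

View pics/n2.png

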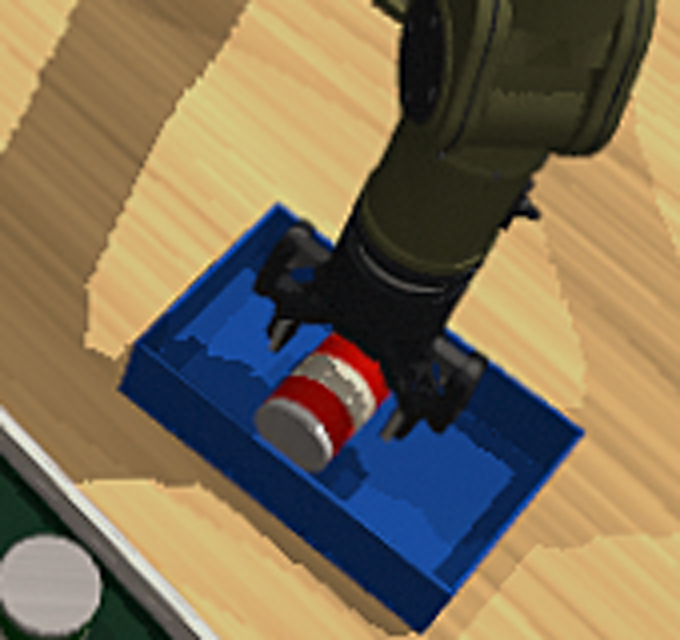

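View pics/n1.png

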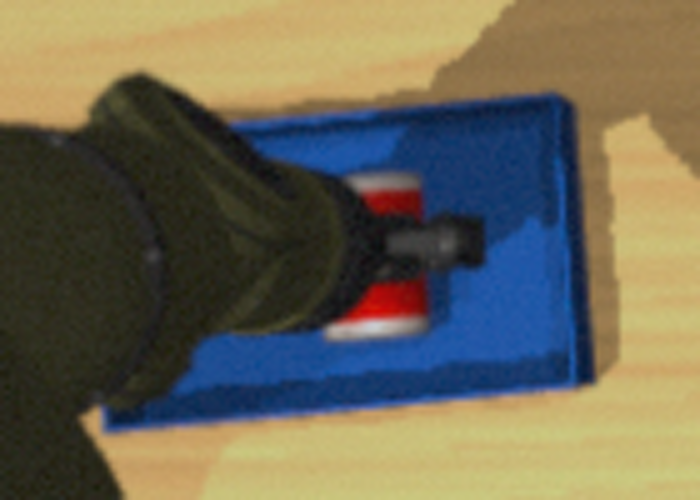

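The can rests on the bin floor between the open fingers. I rise straight up.

move_arm --steps '[[[0, 0, 0, 0, 0, 0, 8.5], [0, 0, -1, 0, 0, 0, 8.5], [-0.2, 0, -2, 0, 0, 0, 8.5], [-0.2, 0, -3, 0, 0, 0, 8.5], [0, 0, -4, 0, 0, 0, 8.5], [0, 0, -4, 0, 0, 0, 8.5], [0, 0, -4, 0, 0, 0, 8.5], [0, 0, -3, 0, 0, 0, 8.5], [0, 0, 0, 0, 0, 0, 8.5]]]'

```text
time: 25.0
eef_pos: [0.3986, 0.2767, 0.2444]
ee_rot: [3.137, 0.132, 0.01]
wrist_force: [1.5, 1.4, -0.1]
width: 0.0851
```

```bash
python3 -c "
from h import *
delta([.402,.285,.021],.085)
cv2.imwrite('pics/o2.png',capture('scene')[:,:,::-1])
cv2.imwrite('pics/o1.png',capture('top')[:,:,::-1])
for q in ('can_center','can_a_center','tape_roll','handle'):
    for n in ('top','scene'):
        print(q,n,[(np.round(r['position'],4),round(r['confidence'],2)) for r in spotter.search_frame(q,n)])"
```

```text
t 25.0 pos [0.3986 0.2767 0.2444] yaw 4.8 F [ 1.47  1.44 -0.13] T [ 0.078 -0.025  0.026] w 0.0851 q7 -2.281
shift cm [ 0.27 -0.84 22.34]
turn [ 0.002 -0.006 -0.001]
can_center top [(array([0.3922, 0.2675, 0.0536]), 0.86), (array([ 0.8325, -0.0534,  0.0502]), 0.74)]
can_center scene [(array([ 0.8427, -0.0428,  0.0488]), 0.82), (array([0.4195, 0.281 , 0.0515]), 0.75)]
can_a_center top [(array([0.6703, 0.2723, 0.1679]), 0.58)]
can_a_center scene [(array([0.693 , 0.2837, 0.1612]), 0.61), (array([0.6892, 0.3663, 0.1624]), 0.46)]
tape_roll top [(array([ 0.3631, -0.4981,  0.0481]), 0.69)]
tape_roll scene [(array([ 0.3722, -0.4853,  0.0398]), 0.86)]
handle top [(array([ 0.417 , -0.2203,  0.0911]), 0.95), (array([0.3889, 0.2553, 0.0038]), 0.27)]
handle scene [(array([ 0.4264, -0.2153,  0.0891]), 0.88)]
```

View pics/o2.png

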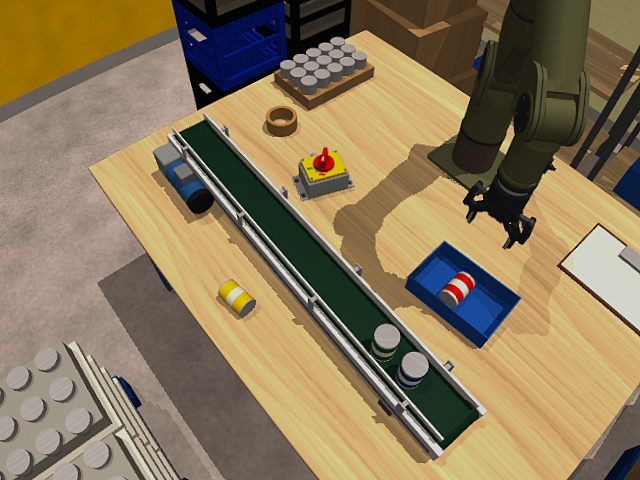

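View pics/o1.png

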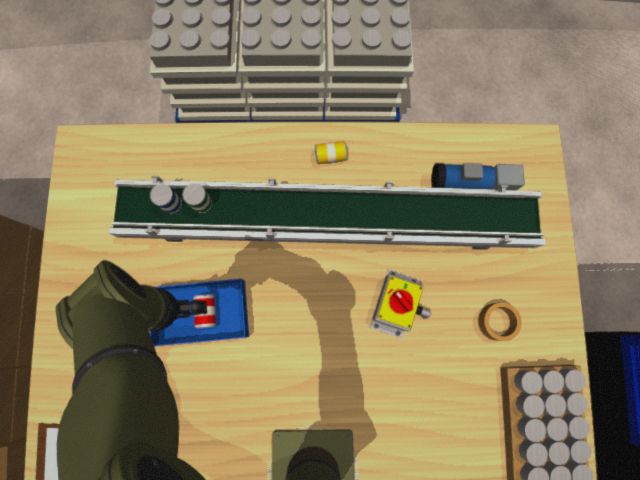

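The can lies in the bin at scene (457,289) and top (204,310). The bystanders are unmoved, and the handle points at the red mark at top (401,301). Last check: is the can at rest and the handle home?

move_arm --steps '[[[0, 0, 0, 0, 0, 0, 8.5], [0, 0, 0, 0, 0, 0, 8.5], [0, 0, 0, 0, 0, 0, 8.5], [0, 0, 0, 0, 0, 0, 8.5], [0, 0, 0, 0, 0, 0, 8.5]]]'

```text
time: 26.0
eef_pos: [0.3961, 0.2748, 0.2382]
ee_rot: [3.13, 0.132, -0.006]
wrist_force: [-0.3, -0.1, -1.0]
width: 0.0851
```

```bash
python3 -c "
from h import *
im=capture('scene'); crop('scene',280,360,125,195,8,'pics/p2.png',im)
for q,p in (('can_center',(457,289)),):
    for r in spotter.cut_out(q,'scene'):
        ys,xs=np.nonzero(r['region']); print(q,xs.mean(),ys.mean())
o=cv2.imread('pics/o2.png')[:,:,::-1]
d=np.abs(o.astype(int)-im).sum(2); print(d[265:315,430:485].mean(), d[300:360,50:200].mean())
a=np.linspace(0,6.283,50); C=np.c_[.4215+.03*np.cos(a),-.2235+.03*np.sin(a),0*a]
for z in (.079,.084,.091): print(z,proj('scene',C+[0,0,z])[:,1].max())
"
```

```text
can_center 323.6678445229682 161.69611307420496
can_center 236.4294403892944 297.6240875912409
can_center 456.43139841688657 289.2981530343008
4.811272727272727 2.229
0.079 172.10029434583788
0.084 170.89240646315608
0.091 169.18905249219904
```

View pics/p2.png

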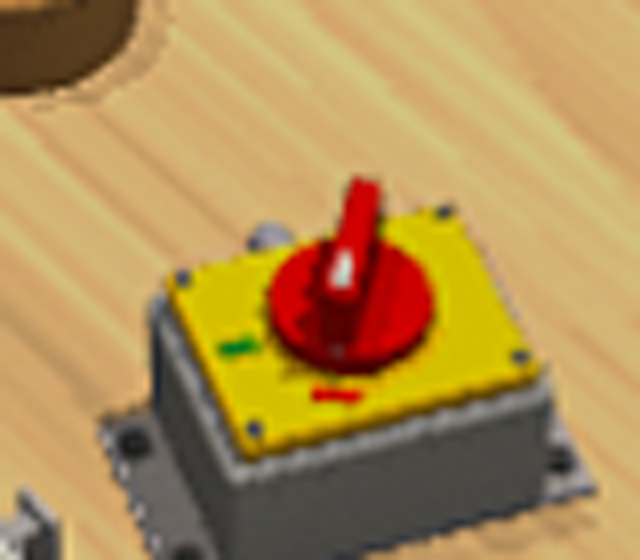

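The skirt sits flush on the face: its lower edge is at row ≈171.5 against 172.1 computed for home. The can is at rest. Handing in.

```bash
python3 -c "
from plant import hand_in
print(hand_in())"
```

```text
the job is handed in; nothing more can be done
None
```

The isolator is locked out and the fallen can lies in the blue bin. I handed the job in at about 26 s of the 72 s allowed; no verdict was reported.

- **Isolator:** I pulled the handle up until I felt the pull stop, at about 15.5 mm of lift, then eased back and turned it anticlockwise. The end wall came at about 1.09 rad. I backed off about 0.05 rad, lowered it with the spring still pulling fully, and let it go. In the last picture the skirt sits flush on the cover, with its lower edge within a pixel of where home should be, and the pointer is at the red mark.
- **Can:** I gripped the red can across its diameter, lifted it level, and lowered it until it touched the bin floor before opening. It lies near the middle of the bin, and its position did not change between the last two pictures.
- **Standing cans and tape roll:** The tape roll and the green can were found within about 5 mm of where they started. The blue can has no starting measurement of its own, but it appears at the same place in both pictures.
- **Force peaks and odd readings:**
  - The torque at the end wall reached 0.35 N m for a moment, which I estimate as 12–13 N on the pin against the 16 N limit.
  - Touchdown in the bin peaked at about 14 N.
  - The grip opening on the can read 49.7 mm instead of 54 mm, but the hold was firm.
  - After the final lift the idle arm sank about 6 mm, well clear of everything.

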